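Make up two board repair kits

TASK

Make up the repair kits for two hob circuit boards from the parts on the bench mat, each part standing upright, fully down in the pocket made for it: the transformer, the relay and the small electrolytic can go into the kit tray with three pockets (supply board), the film capacitor and the large electrolytic can into the tray with two (inverter board). Leave the toroidal choke and the cooker knob lying on the mat where they are.

Things in the scene. Friction and masses are not known exactly. Their poses are not given: they have to be found in the camera images.
- tray_three: Kit tray, fixed: black insert in an aluminium edge, 146 (its y) x 70 (x) x 12 mm high. THREE pockets in a row on its y axis (x = 0): square 44 x 44 mm at y = +42 mm (transformer), oblong 25 (x) x 41 (y) mm at y = -8 mm (relay), round 28 mm at y = -50 mm (small can). Pockets 9 mm deep, white floor 3 mm above its underside. Origin: centre of underside.
- tray_two: Kit tray, fixed: same make and size (146 x 70 x 12 mm, pockets 9 mm deep, floor 3 mm above the underside), but TWO pockets on its y axis (x = 0): oblong 38 (x) x 59 (y) mm at y = +25 mm (film capacitor), round 34 mm at y = -37 mm (large can). Origin: centre of underside. Trays and parts all stand on a grey bench mat 2 mm thick.
- transformer: Small switch-mode transformer: black square block 32 x 32 x 22 mm high with a yellow patch on top. Origin: centre of its underside; z up, x and y along the sides.
- relay: Power relay: off-white upright box, 13 mm (its x) by 29 mm (its y) by 26 mm high. Origin: centre of its underside.
- small_can: Small electrolytic capacitor: upright dark blue can with silver top, 16 mm diameter, 26 mm high; the smaller of the two cans. Origin: centre of its underside.
- large_can: Large electrolytic capacitor: upright dark blue can with silver top, 22 mm diameter, 32 mm high; the larger of the two cans. Origin: centre of its underside.
- film_cap: Film capacitor: blue rectangular block lying flat, 26 mm wide (its x), 23 mm high, 51 mm long (its y) over its leads: solid from y = -16 to +25 mm, thin leads on to y = -25 mm. Origin: underside, middle of the 51 mm. Grasp the block across x, at y = +4 mm. Either way round will do in the pocket.
- choke: Toroidal choke: low black ring wound with copper wire, 38 mm diameter, 19 mm high; belongs to neither kit and must not be moved. Origin: centre of its underside.
- knob: Black cooker control knob lying with its grip bar up: disc 45 mm diameter, 24 mm high with the bar; belongs to neither kit and must not be moved. Origin: centre of its underside.
Not all that is in view belongs to the job. What is shaped like the small_can but pink is not meant.

How it is judged (in metres and radians):
At the end, for the whole second after the job is handed in: Transformer, relay and small can in their pockets of the three-pocket tray, film capacitor and large can in theirs of the two-pocket tray: each inside its own pocket and down on its floor (underside less than 6 mm above the tray's underside), at most 10 degrees from upright, at rest and released (x of transformer in the frame of tray_three between -0.009 and 0.009 m and y of transformer in the frame of tray_three between 0.033 and 0.051 m and z of transformer in the frame of tray_three between 0 and 0.006 m and angle between each of transformer, relay, small_can, film_cap, large_can's own z axis and vertical below 0.17 rad and linear speed of each of transformer, relay, small_can, film_cap, large_can below 0.02 m/s and x of relay in the frame of tray_three between -0.012 and 0.012 m and y of relay in the frame of tray_three between -0.02 and 0.004 m and z of relay in the frame of tray_three between 0 and 0.006 m and x of small_can in the frame of tray_three between -0.01 and 0.01 m and y of small_can in the frame of tray_three between -0.06 and -0.04 m and z of small_can in the frame of tray_three between 0 and 0.006 m and x of film_cap in the frame of tray_two between -0.01 and 0.01 m and y of film_cap in the frame of tray_two between 0.009 and 0.041 m and z of film_cap in the frame of tray_two between 0 and 0.006 m and x of large_can in the frame of tray_two between -0.01 and 0.01 m and y of large_can in the frame of tray_two between -0.047 and -0.027 m and z of large_can in the frame of tray_two between 0 and 0.006 m); the robot touches nothing.
It fails at once if the choke or the cooker knob was moved by more than 15 mm or tipped (distance of any of choke, knob from where it was at the start of the episode above 0.015 m or angle between any of choke, knob's own z axis and vertical above 0.3 rad).
It also fails if it takes over 104 s, if anything falls off the work surface, if the arm or the gripper's body presses on something with over 40 N, if the wrist force passes 120 N, or if a joint passes its speed limit or range.

ROBOT

A 6-joint arm with a two-finger parallel gripper is mounted at the origin on a cart in front of the work surface, level with it; the furniture and walls round the work are solid. World frame = base frame: x ahead of the robot, y to its left, z up, the work surface at z = 0. Lengths are in mm, angles in rad, forces in N, time in s.
With the tool pointing down it reaches from about 375 to 975 mm from the base axis. Payload 3.8 kg.
Tool frame: the origin (TCP) lies at the very end of the fingers, on their centre line; the grasp point (between the pads) lies 19 mm behind it; z points along the fingers, y is the line along which they close (so a half turn about z gives the same grasp; the last joint's range is limited). The gripper opens to 88 mm and grips with 3 to 60 N. Pads are 18 mm wide; open, the fingers measure 123 mm over their backs; the gripper's body (75 mm by 187 mm) begins 45 mm behind the grasp point.
Start: joints at [-1.341, 0.264, 1.604, -0, 1.274, -0.037], TCP at [177.956, -651.114, 209.506] pointing down, gripper open.
Joint ranges: [-2.63, 2.63], [-0.94, 2.18], [0.31, 2.57], [-1.31, 4.45], [0, 2.66], [-2.55, 2.55]. Speed limits (rad/s): [2.57, 2.57, 3.14, 3.14, 3.14, 3.14].

INTERFACE

Orientations are given as a rotation vector (axis times angle).
In Python, from station import * gives the robot as it stands.
- The arm moves only by the tool jog_arm, never from a script. Its argument "targets" is a list of rows, each an object of numbers: "gripper": the opening, from -1 (shut) to 1 (fully open); "dx", "dy", "dz": the shift along the tool's x, y, z in shares of 600 mm (1.0 is 600 mm); "wx", "wy", "wz": the turn, a rotation vector about the tool's x, y, z in normalised numbers (1 is pi rad). A call has 1 to 5 rows; each row is the pose to reach, as a shift and turn from the pose commanded when the call began, along the tool's axes at that moment; what a row does not reach only later rows make up. A row lasts 1/12 s, in which the tool goes at most 41.7 mm and 7.16 degrees, less where a joint would pass 70% of its speed; a pose out of reach is approached as far as the arm can. A shift or turn number past 1, either way, is cut back to 1. A call with a gripper value outside its range is refused whole. The fingers move at their own pace and stop on an object; the grip force is fixed at half the most. Time passes only in rows, so rows that repeat a pose let the fingers close. It gives the time, the measured TCP pose, the force, the opening and the grip force at its end, in the units of the state.
- get_state(): the state, without advancing time (a new reading comes with each control period).
- grab_frame(name): name is "side" or "top" or "wrist"; returns the picture (400x640x3 uint8, red, green, blue); there is no depth.
- get_calibration(name): a dict with "K" (3x3 intrinsics, pixels), "cam_to_world" (4x4, takes a point from camera to world coordinates); the wrist camera has in their place "hand_eye" (4x4, takes a point from camera to tool coordinates, whose origin is the TCP and whose axes are the flange's). Camera axes: x right, y down, z forward; pixel columns grow to the right and rows downward; lengths in mm; the calibration is good to about 2 mm. A picture is of the moment at which its call begins: read the wrist's pose just before it. get_calibration takes no time and is no camera call.
- job_done(): hands the job in; it is judged then, once.
Trained networks look in the newest picture that a camera, given by its name, has taken for a name from the list of things; names that differ only in an ending like _2 or _b are one class to them, and where a whole thing is asked for, a point or a joint stands for the part that bears it (a point fixed in the world has none). Each returns a list of dicts, best first, with "conf" (0 to 1); they miss things now and then, are a little off and sometimes report something else, mostly with a low value. They report only what shows in the picture. A call takes as long as a camera call. They do not tell look-alikes from the thing itself.
- search_frame(camera, query): "position" ([column, row] in pixels, amid what is visible of it).
- pinpoint(camera, query): "position" ([column, row] in pixels: a listed point, or the origin of a listed thing).
The state is a dict: "time_s": time; "qpos": joint angles; "qd": joint speeds; "joint_torque": joint torques, N m; "tcp_pos": TCP position; "eef_rot": TCP orientation; "force": force on the tool from outside, world axes, zero at the start; "ft_torque": the same for the moment, N m; "grip_width": finger opening in mm; "grip_force": force on a finger pad.
Only numpy, scipy, OpenCV 4.12 (cv2) and the standard library are available. Lean on these libraries where they do the work, as an engineer would, in place of code of your own. Each camera call takes 0.05 s, during which the arm holds its last target. There are 200 camera calls.

## Working session

There is one attempt and no reset: what is moved stays moved. The work goes in short steps, Python scripts to look and compute and a tool call to move; the robot and the scene stay as the last step left them, time stands still between calls to the robot, and variables do not carry over. Pictures are saved under pics/ and viewed, at most 14 in all, crops included, and the job is handed in when it is done.

Besides the shell and the picture viewer there is one more tool, called after "Request:" as name(argument=value, ...) on one line, values as JSON. jog_arm: Moves the arm, as the interface text tells. Its arguments: {"type":"object","properties":{"targets":{"type":"array"}},"required":["targets"]}

```bash
mkdir -p pics; ls; cat > h.py <<'E'
from station import *
import numpy as np, cv2
from scipy.spatial.transform import Rotation as R
def ray(cam,px,z,st=None):
    c=get_calibration(cam);K=np.array(c["K"])
    if cam=="wrist":
        T=np.eye(4);T[:3,:3]=R.from_rotvec(st["eef_rot"]).as_matrix();T[:3,3]=st["tcp_pos"];M=T@np.array(c["hand_eye"])
    else: M=np.array(c["cam_to_world"])
    d=M[:3,:3]@np.linalg.inv(K)@[px[0],px[1],1];o=M[:3,3]
    return (o+d*(z-o[2])/d[2]).round(1)
def snap(cam,fn):
    im=np.array(grab_frame(cam));cv2.imwrite("pics/"+fn,im[:,:,::-1]);return im
E
python3 - <<'E'
from h import *
print(get_state())
H=dict(transformer=2,relay=2,small_can=2,large_can=2,film_cap=2,choke=2,knob=2,tray_three=2,tray_two=2)
for cam in("top","side"):
    snap(cam,cam+"0.png")
    print(cam,np.array(get_calibration(cam)["cam_to_world"]).round(2)[:3,3])
    for n in H:
        for p in pinpoint(cam,n)[:3]: print(n,np.round(p["position"],1),round(p["conf"],2),ray(cam,p["position"],H[n]))
E
```

```text
pics
{'time_s': 0.0, 'qpos': array([-1.34092782e+00,  2.64751544e-01,  1.60534061e+00,  3.50379487e-06,
        1.27370618e+00, -3.69375997e-02]), 'qd': array([ 0.00097857,  0.00131065,  0.00059802,  0.00024504, -0.00283873,
       -0.0008349 ]), 'joint_torque': array([-2.38804765e-03, -5.02117503e+01, -3.56877744e+01,  7.25491648e-02,
        2.93924077e-02, -1.83286356e-04]), 'tcp_pos': array([ 177.76582405, -650.37975441,  208.20719268]), 'eef_rot': array([-3.11150356e+00, -4.17562438e-01,  3.28237484e-04]), 'force': array([-0.15087203, -0.4458498 ,  1.48077919]), 'ft_torque': array([ 0.02908431, -0.00703217,  0.02063135]), 'grip_force': 0.0, 'grip_width': 87.8515910769331}
top [ 318.14 -248.74  865.57]
transformer [369.3 276.2] 0.82 [ 366.  -341.2    2. ]
relay [287.4 250.4] 0.67 [ 406.3 -175.8    2. ]
small_can [289.7 249.8] 0.64 [ 407.8 -180.3    2. ]
small_can [391.5 253.9] 0.46 [ 412.7 -383.7    2. ]
small_can [250.7 242.3] 0.38 [ 417.8 -101.     2. ]
large_can [326.9 261.2] 0.46 [ 390.  -255.9    2. ]
film_cap [360.5 235.1] 0.53 [ 446.5 -320.2    2. ]
choke [323.  218.8] 0.53 [ 474.9 -242.7    2. ]
knob [285.9 207.6] 0.87 [ 493.2 -165.6    2. ]
tray_three [313.8 164.9] 0.76 [ 587.7 -216.2    2. ]
tray_two [405.5 198.7] 0.91 [ 527.7 -408.9    2. ]
side [221.6  403.6  465.41]
transformer [400.9 212.1] 0.87 [ 356.3 -330.     2. ]
relay [345.7 253.8] 0.9 [ 402.7 -182.7    2. ]
small_can [316.8 284.2] 0.7 [ 416.  -101.9    2. ]
small_can [372.2 185.7] 0.59 [ 426.9 -396.2    2. ]
large_can [366.6 227.3] 0.52 [ 395.4 -262.5    2. ]
film_cap [344.4 204.2] 0.98 [ 451.6 -314.1    2. ]
choke [313.6 219.8] 0.84 [ 481.2 -247.3    2. ]
knob [285.9 244.7] 0.68 [ 493.2 -166.8    2. ]
tray_three [314.6 218.2] 0.68 [ 481.5 -252.4    2. ]
tray_three [244.6 213.6] 0.6 [ 592.4 -217.1    2. ]
tray_two [324.5 172.8] 0.79 [ 524.5 -405.8    2. ]
tray_two [246.9 214.3] 0.21 [ 587.9 -216.8    2. ]
```

View pics/top0.png

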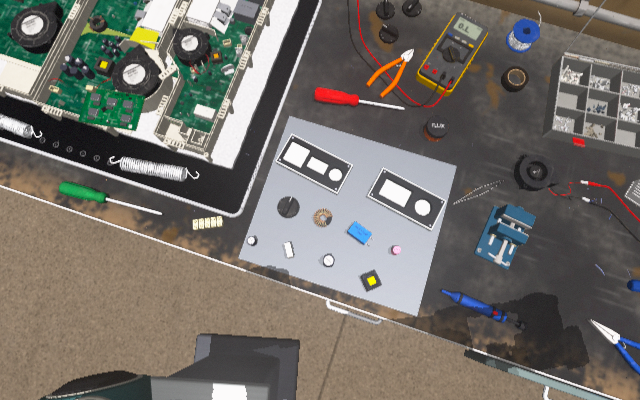

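View pics/side0.png

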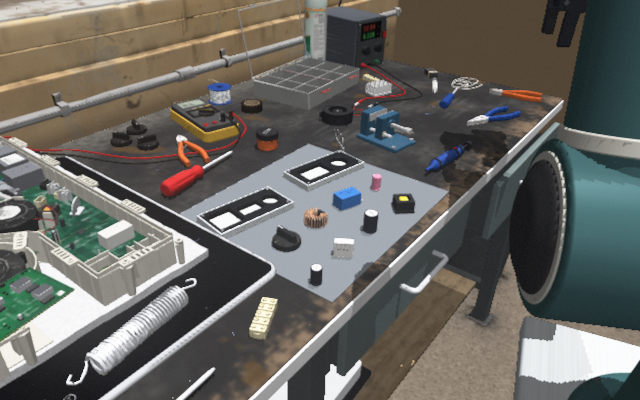

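The top picture shows the mat with all the parts. Trays are at (314,162) and (407,198), knob (288,207), choke (322,217), film cap (360,233), transformer (371,281), large can (328,260) and relay (289,250).

There are two small_can candidates: a dark blue one with a silver top at (251,241) and a pink one at (396,250). The task says blue, so (251,241) is meant. I'll confirm that in a crop.

```bash
python3 - <<'E'
from h import *
im=cv2.imread("pics/top0.png")[110:320,235:465]
cv2.imwrite("pics/crop0.png",cv2.resize(im,None,fx=2.8,fy=2.8,interpolation=cv2.INTER_CUBIC))
c=get_calibration("wrist");print(c["K"],np.round(c["hand_eye"],3))
E
```

```text
[[341.34148669   0.         316.05057286]
 [  0.         341.34148669 197.5655228 ]
 [  0.           0.           1.        ]] [[   0.      -0.951   -0.309   82.415]
 [   1.       0.       0.      -0.532]
 [  -0.      -0.309    0.951 -174.724]
 [   0.       0.       0.       1.   ]]
```

View pics/crop0.png

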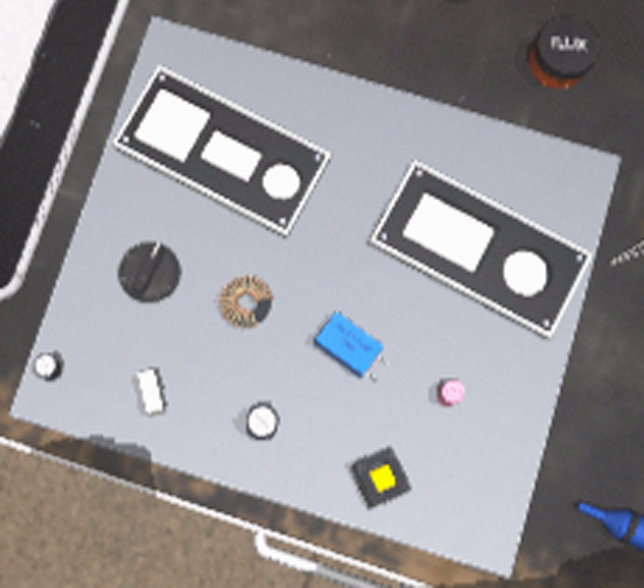

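The rows are not in the units I measure in: shifts go in shares of 600 mm and turns go in shares of pi rad. I convert before sending: 150 mm / 600 = 0.25, -120 mm / 600 = -0.2.

Request:
jog_arm(targets=[{"gripper": 1,"dx": 0.05,"dy": -0.04,"dz": -0.0333},{"gripper": 1,"dx": 0.1,"dy": -0.08,"dz": -0.0667},{"gripper": 1,"dx": 0.15,"dy": -0.12,"dz": -0.1},{"gripper": 1,"dx": 0.2,"dy": -0.16,"dz": -0.1333},{"gripper": 1,"dx": 0.25,"dy": -0.2,"dz": -0.1667}])

```text
validation failed for argument at $.ta...
```

Converted, 120 mm / 600 = 0.2, -110 mm / 600 = -0.1833.

Request:
jog_arm(targets=[{"gripper": 1,"dx": 0.0417,"dy": -0.0333,"dz": -0.0333},{"gripper": 1,"dx": 0.0833,"dy": -0.075,"dz": -0.0667},{"gripper": 1,"dx": 0.1333,"dy": -0.1167,"dz": -0.1},{"gripper": 1,"dx": 0.1667,"dy": -0.15,"dz": -0.1333},{"gripper": 1,"dx": 0.2,"dy": -0.1833,"dz": -0.15}])

```text
validation failed for argument at $.ta...
```

The crop confirms it: the blue can with the silver top is at crop (47,366) and the pink decoy is at (452,391). The move was refused, so I'll retry with full rows.

Converted, 150 mm / 600 = 0.25, -120 mm / 600 = -0.2.

Request:
jog_arm(targets=[{"gripper": 1,"dx": 0.05,"dy": -0.04,"dz": -0.0333,"wx": 0,"wy": 0,"wz": 0},{"gripper": 1,"dx": 0.1,"dy": -0.08,"dz": -0.0667,"wx": 0,"wy": 0,"wz": 0},{"gripper": 1,"dx": 0.15,"dy": -0.12,"dz": -0.1,"wx": 0,"wy": 0,"wz": 0},{"gripper": 1,"dx": 0.2,"dy": -0.16,"dz": -0.1333,"wx": 0,"wy": 0,"wz": 0},{"gripper": 1,"dx": 0.25,"dy": -0.2,"dz": -0.1667,"wx": 0,"wy": 0,"wz": 0}])

```text
time_s: 1.42
tcp_pos: [287.3, -500.3, 306.6]
eef_rot: [3.114, 0.417, 0.0]
force: [-0.3, -0.0, -0.3]
grip_width: 88.1
grip_force: 0.0
```

Converted, 150 mm / 600 = 0.25, 120 mm / 600 = 0.2.

Request:
jog_arm(targets=[{"gripper": 1,"dx": 0.05,"dy": -0.03,"dz": 0,"wx": 0,"wy": 0,"wz": 0},{"gripper": 1,"dx": 0.1,"dy": -0.06,"dz": 0.0083,"wx": 0,"wy": 0,"wz": 0},{"gripper": 1,"dx": 0.15,"dy": -0.09,"dz": 0.0167,"wx": 0,"wy": 0,"wz": 0},{"gripper": 1,"dx": 0.2,"dy": -0.1167,"dz": 0.025,"wx": 0,"wy": 0,"wz": 0},{"gripper": 1,"dx": 0.25,"dy": -0.1467,"dz": 0.0333,"wx": 0,"wy": 0,"wz": 0}])

```text
time_s: 1.83
tcp_pos: [409.2, -376.1, 285.9]
eef_rot: [3.113, 0.417, 0.001]
force: [-0.0, 0.0, -0.4]
grip_width: 87.8
grip_force: 0.0
```

Converted, 133 mm / 600 = 0.2217, 100 mm / 600 = 0.1667.

Request:
jog_arm(targets=[{"gripper": 1,"dx": 0.05,"dy": -0.03,"dz": 0,"wx": 0,"wy": 0,"wz": 0},{"gripper": 1,"dx": 0.1,"dy": -0.06,"dz": 0.0083,"wx": 0,"wy": 0,"wz": 0},{"gripper": 1,"dx": 0.1667,"dy": -0.09,"dz": 0.0133,"wx": 0,"wy": 0,"wz": 0},{"gripper": 1,"dx": 0.2217,"dy": -0.13,"dz": 0.0133,"wx": 0,"wy": 0,"wz": 0},{"gripper": 1,"dx": 0.2217,"dy": -0.13,"dz": 0.0133,"wx": 0,"wy": 0,"wz": 0}])

```text
time_s: 2.25
tcp_pos: [519.7, -261.5, 277.3]
eef_rot: [-3.11, -0.426, -0.003]
force: [-0.9, -0.4, -1.0]
grip_width: 88.2
grip_force: 0.0
```

```bash
python3 - <<'E'
from h import *
s=get_state();print({k:s[k] for k in("time_s","tcp_pos","eef_rot","qd")})
snap("wrist","w0.png")
for n in ["transformer","relay","small_can","large_can","film_cap","choke","knob","tray_three","tray_two"]:
    for p in pinpoint("wrist",n)[:3]: print(n,np.round(p["position"],1),round(p["conf"],2),ray("wrist",p["position"],2,s))
E
```

```text
{'time_s': 2.25, 'tcp_pos': array([ 519.67239053, -261.54341046,  277.33316824]), 'eef_rot': array([-3.10958065, -0.42607995, -0.00343436]), 'qd': array([-0.0450591 , -0.00864751,  0.00674853, -0.07902752,  0.01760558,
       -0.05847098])}
transformer [337.  266.9] 0.66 [ 362.9 -336.4    2. ]
relay [237.8 212.9] 0.89 [ 407.  -177.5    2. ]
relay [336.6 267.8] 0.23 [ 361.3 -336.3    2. ]
small_can [289.5 236.9] 0.73 [ 390.9 -256.7    2. ]
small_can [379.8 244.3] 0.68 [ 414.9 -385.6    2. ]
small_can [187.3 190.2] 0.61 [ 420.9 -103.8    2. ]
large_can [290.2 235.3] 0.54 [ 393.6 -257.     2. ]
film_cap [338.9 208. ] 0.66 [ 452.4 -312.4    2. ]
choke [293.8 177.8] 0.97 [ 477.6 -240.7    2. ]
knob [242.1 150.6] 0.92 [ 495.1 -165.3    2. ]
tray_three [294.   88.3] 0.59 [ 590.  -211.9    2. ]
tray_two [423.1 175.5] 0.86 [ 528.  -408.8    2. ]
tray_two [336.1 265.6] 0.67 [ 364.6 -334.5    2. ]
```

View pics/w0.png

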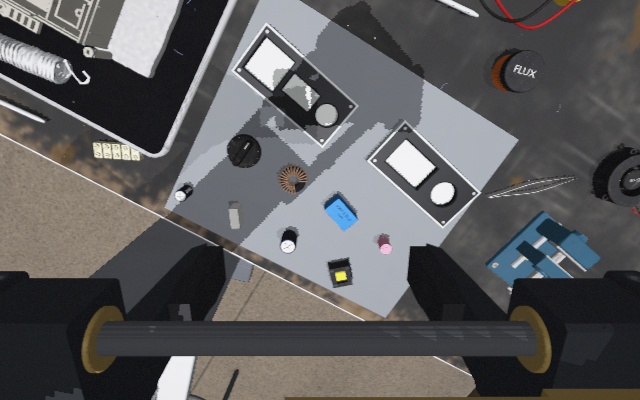

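The wrist view shows everything again: trays at (295,85) and (424,175), relay (235,215), small can (183,191), large can (289,240), film cap (340,211), transformer (340,273) and pink decoy (385,243). Next I'll get yaws and centres from the outlines.

```bash
cat > m.py <<'E'
from h import *
def rect(cam,pts,z,s=None):
    w=np.array([ray(cam,p,z,s)[:2] for p in pts],np.float32)
    (c,wh,a)=cv2.minAreaRect(w); 
    if wh[0]<wh[1]: a+=90   # a = heading of long side, deg
    return np.round(c,1),np.round(wh,1),round(a,1)
E
python3 - <<'E'
from m import *
s=get_state()
t=lambda P:[(x/2.8+235-.3,y/2.8+110-.3) for x,y in P]
print("t3",rect("top",t([(160,68),(330,155),(289,235),(115,146)]),14),rect("wrist",[(264,24),(357,105),(323,146),(234,70)],14,s))
print("t2",rect("top",t([(417,161),(589,253),(550,336),(370,240)]),14),rect("wrist",[(404,122),(480,191),(446,227),(368,158)],14,s))
def seg(im,f,z,cam,roi,st=None):
    x0,y0,x1,y1=roi;sub=cv2.resize(im[y0:y1,x0:x1],None,fx=4,fy=4,interpolation=cv2.INTER_CUBIC)
    h=cv2.cvtColor(sub,cv2.COLOR_BGR2HSV);m=f(h,sub).astype(np.uint8)
    cs,_=cv2.findContours(m,cv2.RETR_EXTERNAL,cv2.CHAIN_APPROX_NONE);c=max(cs,key=cv2.contourArea)[:,0]
    return rect(cam,[((x+.5)/4-.5+x0,(y+.5)/4-.5+y0) for x,y in c],z,st)
T=cv2.imread("pics/top0.png");W=cv2.imread("pics/w0.png")
blue=lambda h,b:(h[...,0]>98)&(h[...,0]<115)&(h[...,1]>150)&(h[...,2]>100)
white=lambda h,b:(b.min(2)>200)
silver=lambda h,b:(b.min(2)>185)
dark=lambda h,b:(h[...,2]<90)|((h[...,0]<35)&(h[...,1]>120))
print("film",seg(T,blue,25,"top",(340,215,380,250)),seg(W,blue,25,"wrist",(318,188,362,236),s))
print("relay",seg(T,white,28,"top",(278,236,300,264)))
print("scan",seg(T,silver,28,"top",(243,232,261,250)),seg(W,silver,28,"wrist",(172,180,196,210),s))
print("lcan",seg(T,silver,34,"top",(318,250,340,270)),seg(W,silver,34,"wrist",(276,226,302,256),s))
print("trafo",seg(T,dark,24,"top",(355,265,385,297)),seg(W,dark,24,"wrist",(322,254,358,292),s))
E
```

```text
t3 (array([ 587.3, -217.9]), array([144.1,  68.8]), 65.8) (array([ 586.1, -221.9]), array([143.5,  66. ]), 66.0)
t2 (array([ 527. , -408.6]), array([144.8,  69.5]), 64.7) (array([ 524.5, -415.9]), array([149.1,  65.5]), 64.5)
film (array([ 448.6, -315.3]), array([40.8, 25.8]), 56.8) (array([ 447.3, -320.8]), array([41.7, 25.5]), 56.3)
relay (array([ 406.3, -179. ]), array([30.4, 12.7]), 19.1)
scan (array([ 418.5, -107.1]), array([34.8, 34.9]), 93.7) (array([ 417.8, -109.1]), array([12.1, 13.4]), 144.0)
lcan (array([ 390.9, -258.5]), array([37.8, 41.9]), 93.7) (array([ 386.5, -262.4]), array([18. , 18.6]), 129.0)
trafo (array([ 358.1, -345.4]), array([30.1, 23.1]), 18.4) (array([ 361.3, -345.4]), array([43.7, 30.6]), 27.9)
```

```bash
cat > go.py <<'E'
import sys
from m import *
def go(x,y,z,hd):
    s=get_state();Rm=R.from_rotvec(s["eef_rot"]).as_matrix()
    d=Rm.T@(np.array([x,y,z])-s["tcp_pos"]);h=np.deg2rad(hd)
    Rt=np.array([[np.cos(h),np.sin(h),0],[np.sin(h),-np.cos(h),0],[0,0,-1]])
    w=R.from_matrix(Rm.T@Rt).as_rotvec()
    print("t",s["time_s"],"d",d.round(1),"w",w.round(3),"n",np.linalg.norm(d).round(0),np.rad2deg(np.linalg.norm(w)).round(0),"grip",round(s["grip_width"],1),"tcp",s["tcp_pos"].round(1))
if __name__=="__main__": go(*map(float,sys.argv[1:5]))
E
python3 go.py 448 -318 110 56.5
```

```text
t 2.75 d [-78.1  30.6 167.9] w [ 0.    -0.    -0.721] n 188.0 41.0 grip 88.1 tcp [ 515.3 -268.   277.9]
```

Converted, 168 mm / 600 = 0.28, 145 mm / 600 = 0.2417, -0.6 rad / 3.1416 = -0.191.

Request:
jog_arm(targets=[{"gripper": 1,"dx": -0.03,"dy": 0.0117,"dz": 0.0633,"wx": 0,"wy": 0,"wz": -0.0382},{"gripper": 1,"dx": -0.06,"dy": 0.0233,"dz": 0.1267,"wx": 0,"wy": 0,"wz": -0.0764},{"gripper": 1,"dx": -0.0867,"dy": 0.0333,"dz": 0.1867,"wx": 0,"wy": 0,"wz": -0.1146},{"gripper": 1,"dx": -0.1133,"dy": 0.0433,"dz": 0.2417,"wx": 0,"wy": 0,"wz": -0.1528},{"gripper": 1,"dx": -0.13,"dy": 0.05,"dz": 0.28,"wx": 0,"wy": 0,"wz": -0.191}])

```text
time_s: 3.17
tcp_pos: [445.2, -316.4, 106.3]
eef_rot: [-2.845, -1.324, 0.004]
force: [-0.4, 0.3, -0.8]
grip_width: 88.2
grip_force: 0.0
```

Converted, -0.12 rad / 3.1416 = -0.0382.

Request:
jog_arm(targets=[{"gripper": 1,"dx": 0,"dy": 0,"dz": 0,"wx": 0,"wy": 0,"wz": -0.0382},{"gripper": 1,"dx": 0,"dy": 0,"dz": 0,"wx": 0,"wy": 0,"wz": -0.0382},{"gripper": 1,"dx": 0,"dy": 0,"dz": 0,"wx": 0,"wy": 0,"wz": -0.0382}])

```text
time_s: 3.42
tcp_pos: [448.5, -317.2, 109.9]
eef_rot: [2.77, 1.481, 0.0]
force: [1.2, 0.1, 0.3]
grip_width: 88.2
grip_force: 0.0
```

```bash
python3 - <<'E'
from m import *
for i in range(3):
    s=get_state();print(s["time_s"],s["tcp_pos"].round(1),s["eef_rot"].round(3),s["qd"].round(3))
    if i==0: im=snap("wrist","w1.png")
    else: grab_frame("wrist")
for p in pinpoint("wrist","film_cap")[:2]: print(np.round(p["position"],1),p["conf"],ray("wrist",p["position"],2,s))
E
python3 go.py 448 -318 60 56.5
```

```text
3.4167 [ 448.5 -317.2  109.9] [2.77  1.481 0.   ] [ 0.013 -0.015 -0.029  0.001  0.     0.012]
3.4667 [ 449.3 -317.4  110.7] [2.768e+00 1.482e+00 1.000e-03] [ 0.008 -0.008 -0.015 -0.001  0.002 -0.009]
3.5167 [ 449.7 -317.4  111.1] [2.767e+00 1.483e+00 2.000e-03] [ 0.006 -0.004 -0.004 -0.001  0.001 -0.012]
[311.9 184.8] 0.56 [ 448.6 -314.8    2. ]
t 3.6167 d [-1.7 -1.1 51.2] w [ 0.003  0.    -0.001] n 51.0 0.0 grip 88.1 tcp [ 449.8 -317.1  111.2]
```

View pics/w1.png

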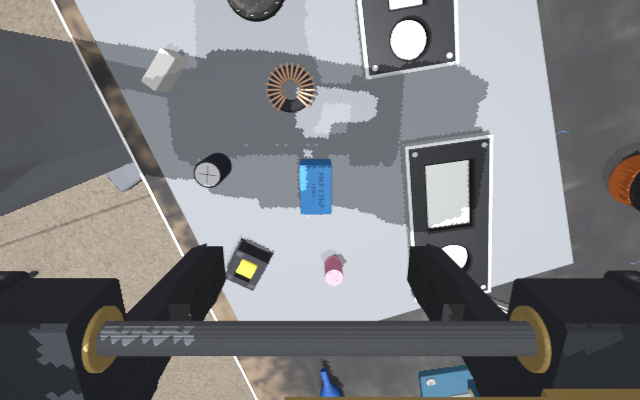

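The film cap stands upright in this picture, rows 158–214 around column 316, between the fingers. I need to see at which end the leads are.

```bash
python3 - <<'E'
from m import *
a=cv2.imread("pics/w1.png")[140:230,280:350];b=cv2.imread("pics/w0.png")[180:245,310:370]
f=lambda i,k:cv2.resize(i,(k,360),interpolation=cv2.INTER_CUBIC)
cv2.imwrite("pics/c1.png",np.hstack([f(a,280),f(b,330)]))
h=cv2.cvtColor(cv2.imread("pics/w1.png"),cv2.COLOR_BGR2HSV)[140:230,280:350];m=((h[...,0]>98)&(h[...,0]<115)&(h[...,1]>130)&(h[...,2]>60)).astype(np.uint8)
c=max(cv2.findContours(m,0,1)[0],key=cv2.contourArea)[:,0]+[280,140]
s=get_state();print(cv2.boundingRect(c),rect("wrist",c,25,s))
E
```

```text
(299, 159, 32, 55) (array([ 453.4, -311.8]), array([45.1, 24.6]), 57.2)
```

View pics/c1.png

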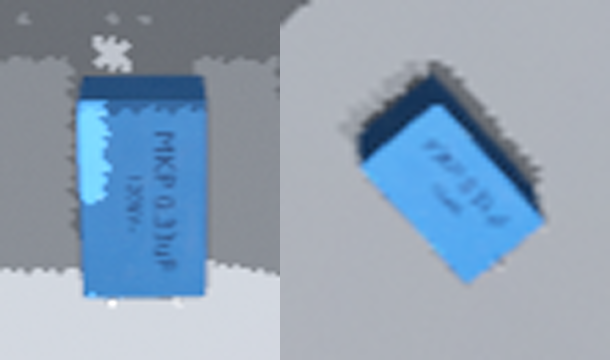

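The leads show at the lower end, towards −y. The top face's centre is at pixel (315.7,190.5).

```bash
python3 - <<'E'
from m import *
s=get_state();print(ray("wrist",(315.7,190.5),25,s))
# all parts/trays from this view too
for n,p,z in [("trafo",(246,269),24),("lcan",(207.5,174),34),("smallpocket",(408,40),5),("t2 film pocket",(447.5,195),5)]: print(n,ray("wrist",p,z,s))
print("t2 corners",rect("wrist",[(405,145),(491,134),(491,291)],14,s))
E
python3 go.py 450 -316 9.5 57
```

```text
[ 452.4 -314.9   25. ]
trafo [ 362.8 -340.9   24. ]
lcan [ 392.7 -256.3   34. ]
smallpocket [ 572.4 -259.7    5. ]
t2 film pocket [ 541.7 -386.4    5. ]
t2 corners (array([ 561.7, -406.4]), array([ 60.9, 162.2]), 90.3)
t 3.6167 d [  1.1  -0.7 101.7] w [ 0.003  0.    -0.009] n 102.0 1.0 grip 88.1 tcp [ 449.8 -317.1  111.2]
```

Converted, 101 mm / 600 = 0.1683, 90 mm / 600 = 0.15.

Request:
jog_arm(targets=[{"gripper": 0.6,"dx": 0.0033,"dy": 0,"dz": 0.0667,"wx": 0,"wy": 0,"wz": 0},{"gripper": 0.4,"dx": 0.0033,"dy": 0,"dz": 0.1167,"wx": 0,"wy": 0,"wz": 0},{"gripper": 0.2,"dx": 0.0033,"dy": 0,"dz": 0.15,"wx": 0,"wy": 0,"wz": 0},{"gripper": 0,"dx": 0.0033,"dy": 0,"dz": 0.1683,"wx": 0,"wy": 0,"wz": 0},{"gripper": -0.2,"dx": 0.0033,"dy": 0,"dz": 0.1683,"wx": 0,"wy": 0,"wz": 0}])

```text
time_s: 4.03
tcp_pos: [448.4, -313.5, 6.6]
eef_rot: [-2.764, -1.486, 0.003]
force: [0.3, -0.0, -0.4]
grip_width: 57.1
grip_force: 0.0
```

Request:
jog_arm(targets=[{"gripper": -1,"dx": 0,"dy": 0,"dz": 0,"wx": 0,"wy": 0,"wz": 0},{"gripper": -1,"dx": 0,"dy": 0,"dz": 0,"wx": 0,"wy": 0,"wz": 0},{"gripper": -1,"dx": 0,"dy": 0,"dz": 0,"wx": 0,"wy": 0,"wz": 0},{"gripper": -1,"dx": 0,"dy": 0,"dz": 0,"wx": 0,"wy": 0,"wz": 0},{"gripper": -1,"dx": 0,"dy": 0,"dz": 0,"wx": 0,"wy": 0,"wz": 0}])

```text
time_s: 4.45
tcp_pos: [450.6, -315.5, 10.0]
eef_rot: [2.765, 1.487, 0.001]
force: [-0.2, 0.5, 0.0]
grip_width: 23.8
grip_force: 0.0
```

```bash
python3 go.py 542 -382 40 64.6
```

```text
t 4.45 d [ -5.1 113.  -29.7] w [ 0.002  0.    -0.141] n 117.0 8.0 grip 23.8 tcp [ 450.6 -315.5   10. ]
```

Request:
jog_arm(targets=[{"gripper": -1,"dx": 0,"dy": 0,"dz": 0,"wx": 0,"wy": 0,"wz": 0},{"gripper": -1,"dx": 0,"dy": 0,"dz": 0,"wx": 0,"wy": 0,"wz": 0}])

```text
time_s: 4.62
tcp_pos: [449.9, -315.0, 9.2]
eef_rot: [2.766, 1.487, 0.0]
force: [0.7, 0.4, -0.8]
grip_width: 10.3
grip_force: 0.0
```

```bash
python3 - <<'E'
from m import *
snap("wrist","w2.png")
E
```

```text
(no output)
```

View pics/w2.png

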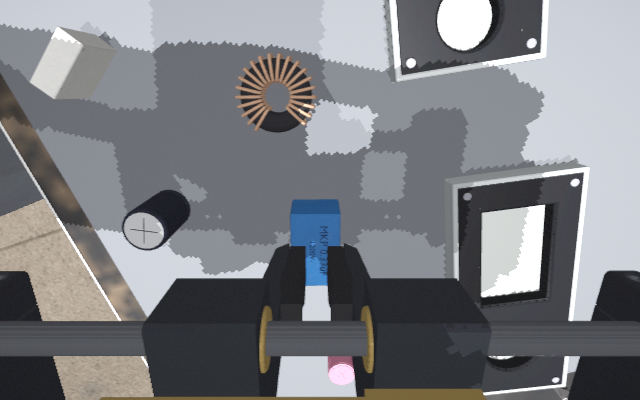

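```bash
python3 - <<'E'
from m import *
a=cv2.imread("pics/w2.png")[190:310,250:390]
cv2.imwrite("pics/c2.png",cv2.resize(a,None,fx=4.5,fy=4.5,interpolation=cv2.INTER_CUBIC))
s=get_state();print(s["grip_width"],s["grip_force"],s["force"],s["tcp_pos"])
E
```

```text
6.278686681617047 0.0 [ 0.32082049  1.04734169 -0.19855657] [ 449.823781   -314.91974809    8.9995643 ]
```

View pics/c2.png

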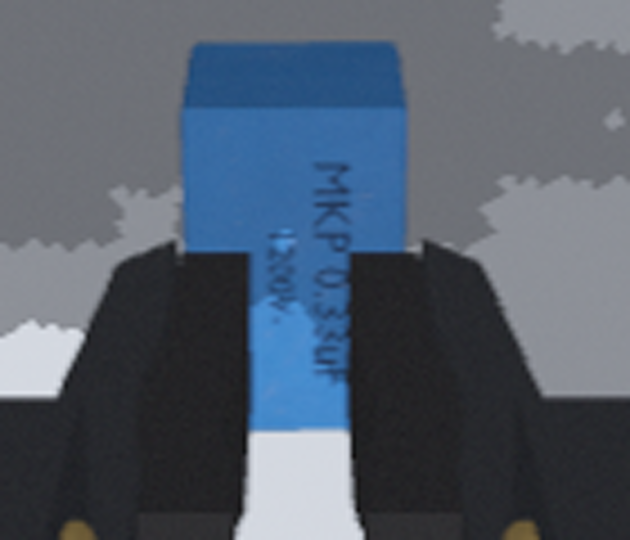

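The tips overlap the cap in the picture but no contact is felt, so the pads grip only near the grasp point, 19 mm up (now z≈28, above the cap). I'll open, go lower and close again.

Request:
jog_arm(targets=[{"gripper": 0.2,"dx": 0.0033,"dy": 0,"dz": 0,"wx": 0,"wy": 0,"wz": 0},{"gripper": 0.2,"dx": 0.0033,"dy": 0,"dz": 0,"wx": 0,"wy": 0,"wz": 0},{"gripper": 0.2,"dx": 0.0033,"dy": 0,"dz": 0,"wx": 0,"wy": 0,"wz": 0},{"gripper": 0.2,"dx": 0.0033,"dy": 0,"dz": 0,"wx": 0,"wy": 0,"wz": 0},{"gripper": 0.2,"dx": 0.0033,"dy": 0,"dz": 0,"wx": 0,"wy": 0,"wz": 0}])

```text
time_s: 5.08
tcp_pos: [450.8, -313.1, 8.6]
eef_rot: [-2.767, -1.488, 0.0]
force: [0.0, 0.0, 0.2]
grip_width: 37.9
grip_force: 0.0
```

Converted, 5.5 mm / 600 = 0.0092, 4 mm / 600 = 0.0067.

Request:
jog_arm(targets=[{"gripper": 0.2,"dx": 0,"dy": 0,"dz": 0.0033,"wx": 0,"wy": 0,"wz": 0},{"gripper": 0.2,"dx": 0,"dy": 0,"dz": 0.0067,"wx": 0,"wy": 0,"wz": 0},{"gripper": 0.2,"dx": 0,"dy": 0,"dz": 0.0092,"wx": 0,"wy": 0,"wz": 0},{"gripper": -0.3,"dx": 0,"dy": 0,"dz": 0.0092,"wx": 0,"wy": 0,"wz": 0},{"gripper": -1,"dx": 0,"dy": 0,"dz": 0.0092,"wx": 0,"wy": 0,"wz": 0}])

```text
time_s: 5.5
tcp_pos: [450.6, -313.0, 2.9]
eef_rot: [-2.766, -1.488, 0.0]
force: [0.3, 0.5, 0.5]
grip_width: 41.2
grip_force: 0.0
```

Request:
jog_arm(targets=[{"gripper": -1,"dx": 0,"dy": 0,"dz": 0,"wx": 0,"wy": 0,"wz": 0},{"gripper": -1,"dx": 0,"dy": 0,"dz": 0,"wx": 0,"wy": 0,"wz": 0},{"gripper": -1,"dx": 0,"dy": 0,"dz": 0,"wx": 0,"wy": 0,"wz": 0},{"gripper": -1,"dx": 0,"dy": 0,"dz": 0,"wx": 0,"wy": 0,"wz": 0}])

```text
time_s: 5.83
tcp_pos: [450.9, -313.2, 3.3]
eef_rot: [2.767, 1.488, 0.0]
force: [-0.4, 0.4, -0.3]
grip_width: 15.2
grip_force: 0.0
```

```bash
python3 - <<'E'
from m import *
s=get_state();print(s["grip_width"],s["tcp_pos"])
a=snap("side","s1.png")[130:260,280:420,::-1]
a=cv2.resize(a,None,fx=4,fy=4,interpolation=cv2.INTER_CUBIC)
c=get_calibration("side");M=np.linalg.inv(c["cam_to_world"]);K=np.array(c["K"])
for p in [s["tcp_pos"],s["tcp_pos"]+[0,0,19]]:
    q=K@(M[:3,:3]@p+M[:3,3]);q=q[:2]/q[2];print(q)
    cv2.drawMarker(a,(int((q[0]-280)*4),int((q[1]-130)*4)),(0,0,255),cv2.MARKER_CROSS,12,1)
cv2.imwrite("pics/cs1.png",a)
E
```

```text
15.175805920192774 [ 450.90995822 -313.18901415    3.33213215]
[344.63581011 203.88824328]
[345.22862922 194.36201565]
```

View pics/cs1.png

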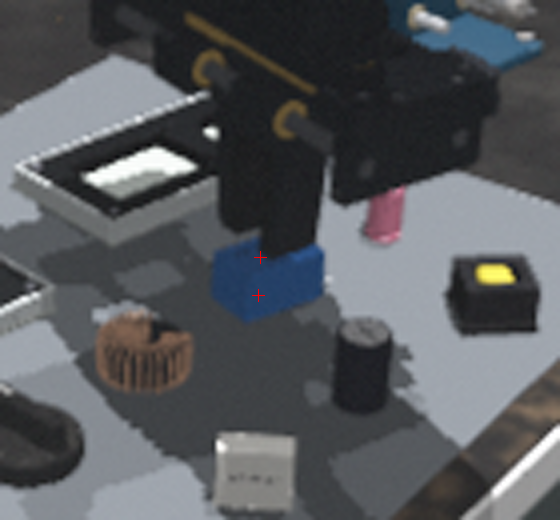

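The side view shows the fingertips still at about the cap's top, crop (262,242), while the reported TCP projects into the cap's foot, crop (258,295). So the true tips sit about 25 mm above the reported TCP. I'll open and go down in small steps, watching the force.

Request:
jog_arm(targets=[{"gripper": 0.3,"dx": 0,"dy": 0,"dz": 0,"wx": 0,"wy": 0,"wz": 0},{"gripper": 0.3,"dx": 0,"dy": 0,"dz": 0,"wx": 0,"wy": 0,"wz": 0},{"gripper": 0.3,"dx": 0,"dy": 0,"dz": 0,"wx": 0,"wy": 0,"wz": 0},{"gripper": 0.3,"dx": 0,"dy": 0,"dz": 0,"wx": 0,"wy": 0,"wz": 0},{"gripper": 0.3,"dx": 0,"dy": 0,"dz": 0,"wx": 0,"wy": 0,"wz": 0}])

```text
time_s: 6.3
tcp_pos: [450.8, -313.1, 3.2]
eef_rot: [-2.767, -1.488, -0.0]
force: [0.1, -0.5, -1.3]
grip_width: 42.2
grip_force: 0.0
```

Converted, 8 mm / 600 = 0.0133, 6 mm / 600 = 0.01.

Request:
jog_arm(targets=[{"gripper": 0.3,"dx": 0,"dy": 0,"dz": 0.0033,"wx": 0,"wy": 0,"wz": 0},{"gripper": 0.3,"dx": 0,"dy": 0,"dz": 0.0067,"wx": 0,"wy": 0,"wz": 0},{"gripper": 0.3,"dx": 0,"dy": 0,"dz": 0.01,"wx": 0,"wy": 0,"wz": 0},{"gripper": 0.3,"dx": 0,"dy": 0,"dz": 0.0133,"wx": 0,"wy": 0,"wz": 0},{"gripper": 0.3,"dx": 0,"dy": 0,"dz": 0.0133,"wx": 0,"wy": 0,"wz": 0}])

```text
time_s: 6.72
tcp_pos: [450.4, -312.8, -5.5]
eef_rot: [-2.766, -1.487, 0.001]
force: [0.3, 0.3, 0.2]
grip_width: 57.1
grip_force: 0.0
```

Converted, 8 mm / 600 = 0.0133, 6 mm / 600 = 0.01.

Request:
jog_arm(targets=[{"gripper": 0.3,"dx": 0,"dy": 0,"dz": 0.0033,"wx": 0,"wy": 0,"wz": 0},{"gripper": 0.3,"dx": 0,"dy": 0,"dz": 0.0067,"wx": 0,"wy": 0,"wz": 0},{"gripper": 0.3,"dx": 0,"dy": 0,"dz": 0.01,"wx": 0,"wy": 0,"wz": 0},{"gripper": 0.3,"dx": 0,"dy": 0,"dz": 0.0133,"wx": 0,"wy": 0,"wz": 0},{"gripper": 0.3,"dx": 0,"dy": 0,"dz": 0.0133,"wx": 0,"wy": 0,"wz": 0}])

```text
time_s: 7.13
tcp_pos: [450.5, -312.9, -13.3]
eef_rot: [-2.766, -1.487, 0.001]
force: [-0.2, 0.1, -0.2]
grip_width: 57.4
grip_force: 0.0
```

Converted, 2 mm / 600 = 0.0033, 1 mm / 600 = 0.0017.

Request:
jog_arm(targets=[{"gripper": 0.3,"dx": 0,"dy": 0,"dz": 0.0017,"wx": 0,"wy": 0,"wz": 0},{"gripper": 0.3,"dx": 0,"dy": 0,"dz": 0.0033,"wx": 0,"wy": 0,"wz": 0},{"gripper": 0.3,"dx": 0,"dy": 0,"dz": 0.0033,"wx": 0,"wy": 0,"wz": 0}])

```text
time_s: 7.38
tcp_pos: [450.7, -313.1, -15.0]
eef_rot: [-2.767, -1.488, 0.0]
force: [-0.4, 0.5, 0.9]
grip_width: 57.0
grip_force: 0.0
```

Converted, 2 mm / 600 = 0.0033, 1 mm / 600 = 0.0017.

Request:
jog_arm(targets=[{"gripper": 0.3,"dx": 0,"dy": 0,"dz": 0.0017,"wx": 0,"wy": 0,"wz": 0},{"gripper": 0.3,"dx": 0,"dy": 0,"dz": 0.0033,"wx": 0,"wy": 0,"wz": 0},{"gripper": 0.3,"dx": 0,"dy": 0,"dz": 0.0033,"wx": 0,"wy": 0,"wz": 0}])

```text
time_s: 7.63
tcp_pos: [450.7, -313.1, -17.0]
eef_rot: [-2.767, -1.488, 0.0]
force: [-0.2, 0.6, 0.8]
grip_width: 57.4
grip_force: 0.0
```

Request:
jog_arm(targets=[{"gripper": -1,"dx": 0,"dy": 0,"dz": 0,"wx": 0,"wy": 0,"wz": 0},{"gripper": -1,"dx": 0,"dy": 0,"dz": 0,"wx": 0,"wy": 0,"wz": 0},{"gripper": -1,"dx": 0,"dy": 0,"dz": 0,"wx": 0,"wy": 0,"wz": 0},{"gripper": -1,"dx": 0,"dy": 0,"dz": 0,"wx": 0,"wy": 0,"wz": 0},{"gripper": -1,"dx": 0,"dy": 0,"dz": 0,"wx": 0,"wy": 0,"wz": 0}])

```text
time_s: 8.05
tcp_pos: [450.8, -313.2, -16.7]
eef_rot: [2.767, 1.488, 0.0]
force: [-0.2, 0.8, -0.1]
grip_width: 26.3
grip_force: 0.0
```

Request:
jog_arm(targets=[{"gripper": -1,"dx": 0,"dy": 0,"dz": 0,"wx": 0,"wy": 0,"wz": 0},{"gripper": -1,"dx": 0,"dy": 0,"dz": 0,"wx": 0,"wy": 0,"wz": 0}])

```text
time_s: 8.22
tcp_pos: [450.9, -313.2, -16.8]
eef_rot: [2.767, 1.488, 0.0]
force: [-0.1, -0.7, 0.7]
grip_width: 26.0
grip_force: 30.0
```

```bash
python3 go.py 541 -382 40 64.6
```

```text
t 8.2167 d [ -7.7 113.2 -56.7] w [ 0.    -0.    -0.141] n 127.0 8.0 grip 26.0 tcp [ 450.9 -313.2  -16.8]
```

Gripped: 26.0 mm, 30 N. Next is lift, carry over tray two and look.

Converted, 114 mm / 600 = 0.19, 80 mm / 600 = 0.1333, -0.14 rad / 3.1416 = -0.0446.

Request:
jog_arm(targets=[{"gripper": -1,"dx": 0,"dy": 0,"dz": -0.0333,"wx": 0,"wy": 0,"wz": 0},{"gripper": -1,"dx": 0,"dy": 0.0167,"dz": -0.0617,"wx": 0,"wy": 0,"wz": 0},{"gripper": -1,"dx": -0.0033,"dy": 0.075,"dz": -0.0617,"wx": 0,"wy": 0,"wz": -0.0223},{"gripper": -1,"dx": -0.0067,"dy": 0.1333,"dz": -0.0617,"wx": 0,"wy": 0,"wz": -0.0446},{"gripper": -1,"dx": -0.01,"dy": 0.19,"dz": -0.0617,"wx": 0,"wy": 0,"wz": -0.0446}])

```text
time_s: 8.63
tcp_pos: [543.8, -381.9, 20.9]
eef_rot: [2.653, 1.681, 0.001]
force: [-0.2, 0.6, -0.5]
grip_width: 25.4
grip_force: 30.0
```

Request:
jog_arm(targets=[{"gripper": -1,"dx": 0,"dy": 0,"dz": 0,"wx": 0,"wy": 0,"wz": 0},{"gripper": -1,"dx": 0,"dy": 0,"dz": 0,"wx": 0,"wy": 0,"wz": 0},{"gripper": -1,"dx": 0,"dy": 0,"dz": 0,"wx": 0,"wy": 0,"wz": 0}])

```text
time_s: 8.88
tcp_pos: [541.6, -380.2, 19.3]
eef_rot: [-2.654, -1.676, 0.001]
force: [-0.3, 0.5, -0.7]
grip_width: 25.8
grip_force: 30.0
```

```bash
python3 go.py 542.5 -381 20 64.6; python3 - <<'E'
from m import *
a=snap("wrist","w3.png")[130:400,160:560,::-1]
cv2.imwrite("pics/cw3.png",cv2.resize(a,None,fx=2,fy=2))
E
```

```text
t 8.8833 d [-0.3  1.2 -0.7] w [-0.002 -0.    -0.001] n 1.0 0.0 grip 25.8 tcp [ 541.6 -380.2   19.3]
```

View pics/cw3.png

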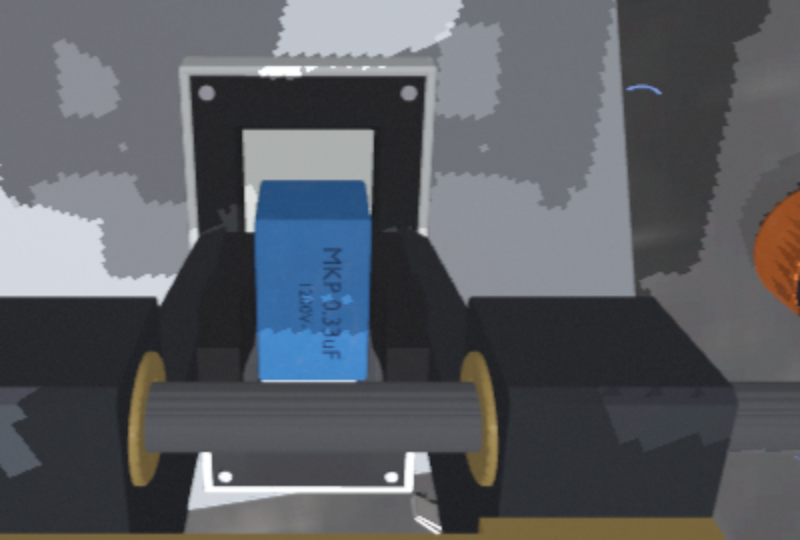

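```bash
python3 - <<'E'
from m import *
s=get_state();print(s["tcp_pos"])
P=[(251,164),(376.5,164),(365.5,375),(263,375)]
print(rect("wrist",P,14,s),[ray("wrist",p,14,s)[:2] for p in P])
a,b=[ray("wrist",p,14,s)[:2] for p in [(281.5,195),(347,195)]];print("edge",a,b,np.hypot(*(a-b)),(a+b)/2)
h=np.deg2rad(64.6);y=np.array([np.cos(h),np.sin(h)]);print("block target from edge",(a+b)/2-25*y, "long-axis err",((a+b)/2-25*y-s["tcp_pos"][:2])@y,((a+b)/2-25*y-s["tcp_pos"][:2])@[y[1],-y[0]])
E
```

```text
[ 541.17687747 -379.87200631   19.37407159]
(array([ 528.4, -406.2]), array([143.6,  68.4]), 64.7) [array([ 528.9, -327. ]), array([ 589.8, -355.9]), array([ 528.7, -485.7]), array([ 466.8, -456.5])]
edge [ 535.7 -349.6] [ 568.5 -365.1] 36.27795473838068 [ 552.1  -357.35]
block target from edge [ 541.37662166 -379.93338232] long-axis err 0.030234186774598847 0.20676230958165154
```

The tray outline puts the hovering block within 0.3 mm of its target, so I'll lower and release.

Converted, 28 mm / 600 = 0.0467, 24 mm / 600 = 0.04.

Request:
jog_arm(targets=[{"gripper": -1,"dx": 0,"dy": 0,"dz": 0.0167,"wx": 0,"wy": 0,"wz": 0},{"gripper": -1,"dx": 0,"dy": 0,"dz": 0.03,"wx": 0,"wy": 0,"wz": 0},{"gripper": -1,"dx": 0,"dy": 0,"dz": 0.04,"wx": 0,"wy": 0,"wz": 0},{"gripper": -1,"dx": 0,"dy": 0,"dz": 0.0467,"wx": 0,"wy": 0,"wz": 0},{"gripper": -1,"dx": 0,"dy": 0,"dz": 0.0467,"wx": 0,"wy": 0,"wz": 0}])

```text
time_s: 9.35
tcp_pos: [541.2, -379.9, -9.7]
eef_rot: [-2.654, -1.676, 0.002]
force: [0.3, -0.0, -0.4]
grip_width: 25.7
grip_force: 30.0
```

Request:
jog_arm(targets=[{"gripper": 0.1,"dx": 0,"dy": 0,"dz": 0,"wx": 0,"wy": 0,"wz": 0},{"gripper": 0.1,"dx": 0,"dy": 0,"dz": 0,"wx": 0,"wy": 0,"wz": 0},{"gripper": 0.1,"dx": 0,"dy": 0,"dz": 0,"wx": 0,"wy": 0,"wz": 0},{"gripper": 0.1,"dx": 0,"dy": 0,"dz": 0,"wx": 0,"wy": 0,"wz": 0}])

```text
time_s: 9.68
tcp_pos: [543.0, -381.3, -7.2]
eef_rot: [2.655, 1.677, 0.001]
force: [1.5, -0.2, -0.6]
grip_width: 47.9
grip_force: 0.0
```

Converted, -120 mm / 600 = -0.2, -100 mm / 600 = -0.1667.

Request:
jog_arm(targets=[{"gripper": 0.1,"dx": 0,"dy": 0,"dz": -0.05,"wx": 0,"wy": 0,"wz": 0},{"gripper": 0.3,"dx": 0,"dy": 0,"dz": -0.1083,"wx": 0,"wy": 0,"wz": 0},{"gripper": 0.3,"dx": 0,"dy": 0,"dz": -0.1667,"wx": 0,"wy": 0,"wz": 0},{"gripper": 0.3,"dx": 0,"dy": 0,"dz": -0.2,"wx": 0,"wy": 0,"wz": 0},{"gripper": 0.3,"dx": 0,"dy": 0,"dz": -0.2,"wx": 0,"wy": 0,"wz": 0}])

```text
time_s: 10.1
tcp_pos: [546.5, -383.9, 119.7]
eef_rot: [2.647, 1.672, 0.007]
force: [0.3, -1.5, 1.1]
grip_width: 57.3
grip_force: 0.0
```

```bash
python3 - <<'E'
from m import *
s=get_state();a=snap("wrist","w4.png");print(s["tcp_pos"],s["eef_rot"],s["time_s"])
for n in ["film_cap","large_can","transformer","relay","tray_two"]:
    for p in pinpoint("wrist",n)[:2]: print(n,np.round(p["position"],1),round(p["conf"],2),ray("wrist",p["position"],2,s))
E
```

```text
[ 546.50197694 -383.89527847  119.72484677] [2.64650319 1.67183234 0.0066937 ] 10.1
film_cap [308.1 212.9] 0.61 [ 530.3 -407.3    2. ]
film_cap [304.4 189.2] 0.57 [ 537.1 -385.5    2. ]
transformer [109.7 223.3] 0.69 [ 362.  -337.6    2. ]
relay [31.2 23.3] 0.92 [ 407.  -176.1    2. ]
relay [108.  223.9] 0.44 [ 360.2 -337.4    2. ]
tray_two [309.1 212.2] 0.81 [ 531.4 -407.     2. ]
```

View pics/w4.png

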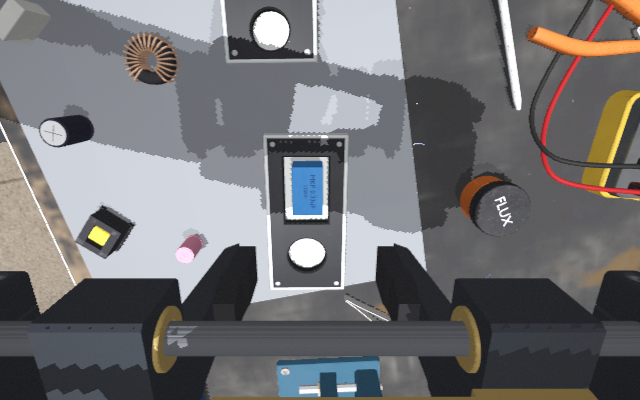

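The film cap lies flat in its pocket at (306,187). Next is the large can at (53,131).

```bash
python3 - <<'E'
from m import *
s=get_state();print(ray("wrist",(53,132.5),34,s))
E
python3 go.py 392.5 -257 90 64.7
```

```text
[ 390.6 -252.6   34. ]
t 10.4 d [  47.1 -187.    20.5] w [-0.004 -0.001 -0.002] n 194.0 0.0 grip 57.3 tcp [ 541.2 -380.   109.7]
```

Converted, -187 mm / 600 = -0.3117, -152 mm / 600 = -0.2533.

Request:
jog_arm(targets=[{"gripper": 0.3,"dx": 0.0167,"dy": -0.0633,"dz": 0.0067,"wx": 0,"wy": 0,"wz": 0},{"gripper": 0.3,"dx": 0.0333,"dy": -0.1267,"dz": 0.0133,"wx": 0,"wy": 0,"wz": 0},{"gripper": 0.3,"dx": 0.05,"dy": -0.19,"dz": 0.02,"wx": 0,"wy": 0,"wz": 0},{"gripper": 0.3,"dx": 0.065,"dy": -0.2533,"dz": 0.0267,"wx": 0,"wy": 0,"wz": 0},{"gripper": 0.3,"dx": 0.0783,"dy": -0.3117,"dz": 0.0333,"wx": 0,"wy": 0,"wz": 0}])

```text
time_s: 10.82
tcp_pos: [391.0, -255.9, 89.8]
eef_rot: [-2.653, -1.676, 0.002]
force: [0.0, -1.2, 0.8]
grip_width: 57.4
grip_force: 0.0
```

Request:
jog_arm(targets=[{"gripper": 0.3,"dx": 0,"dy": 0,"dz": 0,"wx": 0,"wy": 0,"wz": 0},{"gripper": 0.3,"dx": 0,"dy": 0,"dz": 0,"wx": 0,"wy": 0,"wz": 0},{"gripper": 0.3,"dx": 0,"dy": 0,"dz": 0,"wx": 0,"wy": 0,"wz": 0},{"gripper": 0.3,"dx": 0,"dy": 0,"dz": 0,"wx": 0,"wy": 0,"wz": 0},{"gripper": 0.3,"dx": 0,"dy": 0,"dz": 0,"wx": 0,"wy": 0,"wz": 0}])

```text
time_s: 11.23
tcp_pos: [395.4, -259.4, 92.7]
eef_rot: [2.655, 1.677, 0.001]
force: [0.3, -0.0, -0.1]
grip_width: 57.4
grip_force: 0.0
```

```bash
cat > look.py <<'E'
import sys
from m import *
# look.py name  : settled wrist view; pinpoint base at z=2, silver disc at top height
n=sys.argv[1];z=float(sys.argv[2])
for i in range(2):
    s=get_state();im=np.array(grab_frame("wrist"));cv2.imwrite("pics/l_%s.png"%n,im[:,:,::-1])
    for p in pinpoint("wrist",n)[:2]: print(n,np.round(p["position"],1),round(p["conf"],2),ray("wrist",p["position"],2,s)[:2],s["tcp_pos"].round(1))
    for p in search_frame("wrist",n)[:1]: print(" search",np.round(p["position"],1),ray("wrist",p["position"],z/2+2,s)[:2])
g=im.min(2)
if n.endswith("can"):
    x,y=p["position"];x,y=int(x),int(y);r=45
    x0,y0=max(x-r,0),max(y-r,0)
    c=cv2.HoughCircles(cv2.GaussianBlur(cv2.cvtColor(im,cv2.COLOR_RGB2GRAY)[y0:y+r,x0:x+r],(3,3),0),cv2.HOUGH_GRADIENT,1,50,param1=120,param2=12,minRadius=6,maxRadius=22)
    if c is not None: c=c[0][0];print("top disc",c[0]+x0,c[1]+y0,c[2],ray("wrist",(c[0]+x0,c[1]+y0),z+2,s))
E
python3 look.py large_can 32
```

```text
large_can [307.4 192.4] 0.57 [ 390.3 -256.8] [ 395.4 -259.4   92.7]
 search [308.7 196.7] [ 392.1 -256. ]
large_can [309.6 193.5] 0.97 [ 391.  -257.9] [ 394.8 -259.    92.5]
 search [306.8 199.3] [ 389.4 -256.8]
top disc 307.5 203.5 12.2 [ 391.1 -255.3   34. ]
```

Converted, 105 mm / 600 = 0.175, 90 mm / 600 = 0.15.

Request:
jog_arm(targets=[{"gripper": 0.3,"dx": 0,"dy": -0.0067,"dz": 0.0583,"wx": 0,"wy": 0,"wz": 0},{"gripper": 0.3,"dx": 0,"dy": -0.0067,"dz": 0.1083,"wx": 0,"wy": 0,"wz": 0},{"gripper": 0.3,"dx": 0,"dy": -0.0067,"dz": 0.15,"wx": 0,"wy": 0,"wz": 0},{"gripper": 0.1,"dx": 0,"dy": -0.0067,"dz": 0.175,"wx": 0,"wy": 0,"wz": 0},{"gripper": 0,"dx": 0,"dy": -0.0067,"dz": 0.175,"wx": 0,"wy": 0,"wz": 0}])

```text
time_s: 11.95
tcp_pos: [387.4, -254.4, -16.3]
eef_rot: [-2.65, -1.674, 0.004]
force: [-0.6, 0.3, 0.6]
grip_width: 46.2
grip_force: 0.0
```

Request:
jog_arm(targets=[{"gripper": -1,"dx": 0,"dy": 0,"dz": 0,"wx": 0,"wy": 0,"wz": 0},{"gripper": -1,"dx": 0,"dy": 0,"dz": 0,"wx": 0,"wy": 0,"wz": 0},{"gripper": -1,"dx": 0,"dy": 0,"dz": 0,"wx": 0,"wy": 0,"wz": 0},{"gripper": -1,"dx": 0,"dy": 0,"dz": 0,"wx": 0,"wy": 0,"wz": 0},{"gripper": -1,"dx": 0,"dy": 0,"dz": 0,"wx": 0,"wy": 0,"wz": 0}])

```text
time_s: 12.37
tcp_pos: [391.6, -257.5, -11.3]
eef_rot: [2.653, 1.676, 0.002]
force: [-0.5, -0.6, 4.8]
grip_width: 20.8
grip_force: 30.0
```

Request:
jog_arm(targets=[{"gripper": -1,"dx": 0,"dy": 0,"dz": 0,"wx": 0,"wy": 0,"wz": 0},{"gripper": -1,"dx": 0,"dy": 0,"dz": 0,"wx": 0,"wy": 0,"wz": 0},{"gripper": -1,"dx": 0,"dy": 0,"dz": 0,"wx": 0,"wy": 0,"wz": 0}])

```text
time_s: 12.62
tcp_pos: [391.7, -257.5, -11.3]
eef_rot: [2.654, 1.676, 0.002]
force: [-0.8, -0.1, 6.4]
grip_width: 20.8
grip_force: 30.0
```

```bash
python3 go.py 512.6 -439.7 30 64.7
```

```text
t 12.6167 d [-112.6  187.6  -40.7] w [ 0.003  0.001 -0.002] n 223.0 0.0 grip 20.8 tcp [ 391.7 -257.5  -11.3]
```

Converted, -45 mm / 600 = -0.075, -40 mm / 600 = -0.0667.

Request:
jog_arm(targets=[{"gripper": -1,"dx": 0,"dy": 0,"dz": -0.0333,"wx": 0,"wy": 0,"wz": 0},{"gripper": -1,"dx": 0,"dy": 0,"dz": -0.0667,"wx": 0,"wy": 0,"wz": 0},{"gripper": -1,"dx": 0,"dy": 0,"dz": -0.075,"wx": 0,"wy": 0,"wz": 0},{"gripper": -1,"dx": 0,"dy": 0,"dz": -0.075,"wx": 0,"wy": 0,"wz": 0}])

```text
time_s: 12.95
tcp_pos: [391.8, -257.6, 34.0]
eef_rot: [2.653, 1.676, 0.002]
force: [0.1, 0.9, -0.9]
grip_width: 20.9
grip_force: 30.0
```

```bash
python3 - <<'E'
from m import *
s=get_state();print(s["tcp_pos"],s["force"],s["grip_width"],s["grip_force"])
a=snap("wrist","w5.png")[140:320,210:420,::-1];b=snap("side","s5.png")[120:280,290:430,::-1]
cv2.imwrite("pics/c5.png",np.hstack([cv2.resize(a,(420,360)),cv2.resize(b,(360,411))[:360]]))
E
```

```text
[ 391.81793763 -257.62032265   33.97652971] [ 0.07077759  0.90254148 -0.90847372] 20.859328105543902 29.99541749479249
```

View pics/c5.png

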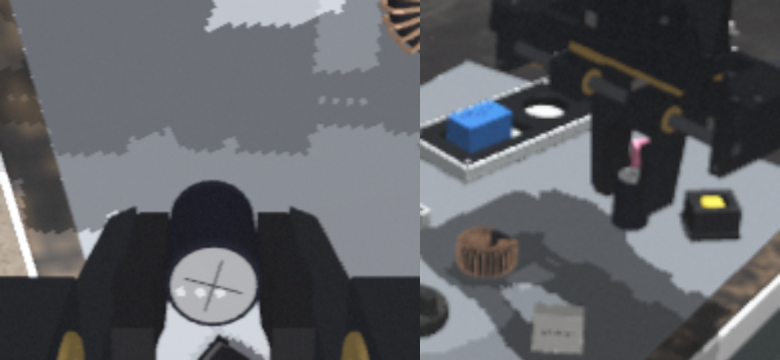

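The can is held upright between the pads, its top disc at (316,282).

```bash
python3 - <<'E'
from m import *
s=get_state();print(ray("wrist",(316,282.5),79,s),s["tcp_pos"])
E
python3 go.py 512.6 -439.7 34 64.7
```

```text
[ 392.2 -254.7   79. ] [ 390.117965  -256.3720438   31.864551 ]
t 13.05 d [-112.9  189.4   -2.1] w [ 0.     0.    -0.002] n 220.0 0.0 grip 20.8 tcp [ 390.1 -256.4   31.9]
```

Converted, 163 mm / 600 = 0.2717, 131 mm / 600 = 0.2183.

Request:
jog_arm(targets=[{"gripper": -1,"dx": -0.0333,"dy": 0.055,"dz": 0,"wx": 0,"wy": 0,"wz": 0},{"gripper": -1,"dx": -0.0667,"dy": 0.11,"dz": 0,"wx": 0,"wy": 0,"wz": 0},{"gripper": -1,"dx": -0.1,"dy": 0.165,"dz": 0,"wx": 0,"wy": 0,"wz": 0},{"gripper": -1,"dx": -0.1333,"dy": 0.2183,"dz": 0,"wx": 0,"wy": 0,"wz": 0},{"gripper": -1,"dx": -0.1667,"dy": 0.2717,"dz": 0,"wx": 0,"wy": 0,"wz": 0}])

```text
time_s: 13.47
tcp_pos: [494.3, -417.3, 29.9]
eef_rot: [-2.653, -1.676, 0.001]
force: [1.0, -0.3, 0.2]
grip_width: 20.2
grip_force: 30.0
```

Converted, 25 mm / 600 = 0.0417, -15 mm / 600 = -0.025.

Request:
jog_arm(targets=[{"gripper": -1,"dx": -0.025,"dy": 0.0417,"dz": 0,"wx": 0,"wy": 0,"wz": 0},{"gripper": -1,"dx": -0.025,"dy": 0.0417,"dz": 0,"wx": 0,"wy": 0,"wz": 0},{"gripper": -1,"dx": -0.025,"dy": 0.0417,"dz": 0,"wx": 0,"wy": 0,"wz": 0},{"gripper": -1,"dx": -0.025,"dy": 0.0417,"dz": 0,"wx": 0,"wy": 0,"wz": 0},{"gripper": -1,"dx": -0.025,"dy": 0.0417,"dz": 0,"wx": 0,"wy": 0,"wz": 0}])

```text
time_s: 13.88
tcp_pos: [509.1, -439.1, 30.7]
eef_rot: [-2.653, -1.677, 0.001]
force: [-0.2, 0.2, -0.0]
grip_width: 20.5
grip_force: 30.0
```

```bash
python3 go.py 512 -441 34 64.7;  python3 go.py 512 -441 34 64.7
```

```text
t 13.8833 d [-0.5  3.4 -3.3] w [-0.003 -0.001 -0.002] n 5.0 0.0 grip 20.5 tcp [ 509.1 -439.1   30.7]
t 13.8833 d [-0.5  3.4 -3.3] w [-0.003 -0.001 -0.002] n 5.0 0.0 grip 20.5 tcp [ 509.1 -439.1   30.7]
```

Converted, 37 mm / 600 = 0.0617, 36 mm / 600 = 0.06.

Request:
jog_arm(targets=[{"gripper": -1,"dx": 0,"dy": 0.0033,"dz": 0.02,"wx": 0,"wy": 0,"wz": 0},{"gripper": -1,"dx": 0,"dy": 0.0033,"dz": 0.0367,"wx": 0,"wy": 0,"wz": 0},{"gripper": -1,"dx": 0,"dy": 0.0033,"dz": 0.05,"wx": 0,"wy": 0,"wz": 0},{"gripper": -1,"dx": 0,"dy": 0.0033,"dz": 0.06,"wx": 0,"wy": 0,"wz": 0},{"gripper": -1,"dx": 0,"dy": 0.0033,"dz": 0.0617,"wx": 0,"wy": 0,"wz": 0}])

```text
time_s: 14.3
tcp_pos: [511.1, -440.5, -7.2]
eef_rot: [-2.653, -1.676, 0.002]
force: [0.1, -0.8, 0.5]
grip_width: 20.9
grip_force: 30.0
```

Request:
jog_arm(targets=[{"gripper": -1,"dx": 0,"dy": 0,"dz": 0,"wx": 0,"wy": 0,"wz": 0},{"gripper": -1,"dx": 0,"dy": 0,"dz": 0,"wx": 0,"wy": 0,"wz": 0}])

```text
time_s: 14.47
tcp_pos: [512.6, -442.0, -4.8]
eef_rot: [2.656, 1.678, 0.0]
force: [-0.2, -0.2, -0.3]
grip_width: 20.6
grip_force: 30.0
```

Request:
jog_arm(targets=[{"gripper": 0,"dx": 0,"dy": 0,"dz": 0,"wx": 0,"wy": 0,"wz": 0},{"gripper": 0,"dx": 0,"dy": 0,"dz": 0,"wx": 0,"wy": 0,"wz": 0},{"gripper": 0,"dx": 0,"dy": 0,"dz": 0,"wx": 0,"wy": 0,"wz": 0},{"gripper": 0,"dx": 0,"dy": 0,"dz": 0,"wx": 0,"wy": 0,"wz": 0}])

```text
time_s: 14.8
tcp_pos: [512.8, -442.3, -4.3]
eef_rot: [2.655, 1.677, 0.0]
force: [-0.1, 0.1, -1.0]
grip_width: 43.6
grip_force: 0.0
```

Converted, -120 mm / 600 = -0.2, -100 mm / 600 = -0.1667.

Request:
jog_arm(targets=[{"gripper": 0.1,"dx": 0,"dy": 0,"dz": -0.05,"wx": 0,"wy": 0,"wz": 0},{"gripper": 0.3,"dx": 0,"dy": 0,"dz": -0.1083,"wx": 0,"wy": 0,"wz": 0},{"gripper": 0.3,"dx": 0,"dy": 0,"dz": -0.1667,"wx": 0,"wy": 0,"wz": 0},{"gripper": 0.3,"dx": 0,"dy": 0,"dz": -0.2,"wx": 0,"wy": 0,"wz": 0},{"gripper": 0.3,"dx": 0,"dy": 0,"dz": -0.2,"wx": 0,"wy": 0,"wz": 0}])

```text
time_s: 15.22
tcp_pos: [515.9, -445.1, 122.7]
eef_rot: [2.646, 1.672, 0.005]
force: [0.2, -0.4, 0.1]
grip_width: 57.3
grip_force: 0.0
```

```bash
python3 - <<'E'
from m import *
grab_frame("wrist")
E
python3 look.py large_can 29; python3 go.py 372 -335 90 22
```

```text
large_can [313.3 183.5] 0.88 [ 514.3 -443.9] [ 514.6 -444.   119.5]
 search [311.8 186.9] [ 513.6 -442.3]
large_can [318.6 187.7] 0.58 [ 513.6 -444.1] [ 511.5 -441.1  113.4]
 search [320.4 192.1] [ 515.  -444.3]
top disc 316.5 189.5 21.4 [ 515. -437.   31.]
t 15.5667 d [  35.7 -171.2   23.4] w [-0.004  0.     0.743] n 176.0 43.0 grip 57.5 tcp [ 511.3 -440.9  112.7]
```

Converted, -178 mm / 600 = -0.2967, -144 mm / 600 = -0.24, 0.12 rad / 3.1416 = 0.0382.

Request:
jog_arm(targets=[{"gripper": 0.3,"dx": 0.01,"dy": -0.06,"dz": 0,"wx": 0,"wy": 0,"wz": 0.0382},{"gripper": 0.3,"dx": 0.02,"dy": -0.12,"dz": 0,"wx": 0,"wy": 0,"wz": 0.0764},{"gripper": 0.4,"dx": 0.03,"dy": -0.18,"dz": 0.0083,"wx": 0,"wy": 0,"wz": 0.1146},{"gripper": 0.5,"dx": 0.04,"dy": -0.24,"dz": 0.0167,"wx": 0,"wy": 0,"wz": 0.1528},{"gripper": 0.5,"dx": 0.0467,"dy": -0.2967,"dz": 0.0333,"wx": 0,"wy": 0,"wz": 0.191}])

```text
time_s: 15.98
tcp_pos: [362.3, -338.8, 94.3]
eef_rot: [-3.035, -0.809, 0.001]
force: [0.5, -0.6, 0.5]
grip_width: 65.9
grip_force: 0.0
```

Converted, 0.145 rad / 3.1416 = 0.0462.

Request:
jog_arm(targets=[{"gripper": 0.5,"dx": 0,"dy": 0,"dz": 0,"wx": 0,"wy": 0,"wz": 0.0382},{"gripper": 0.5,"dx": 0,"dy": 0,"dz": 0,"wx": 0,"wy": 0,"wz": 0.0462},{"gripper": 0.5,"dx": 0,"dy": 0,"dz": 0,"wx": 0,"wy": 0,"wz": 0.0462},{"gripper": 0.5,"dx": 0,"dy": 0,"dz": 0,"wx": 0,"wy": 0,"wz": 0.0462},{"gripper": 0.5,"dx": 0,"dy": 0,"dz": 0,"wx": 0,"wy": 0,"wz": 0.0462}])

```text
time_s: 16.4
tcp_pos: [365.2, -341.5, 96.0]
eef_rot: [3.082, 0.599, 0.002]
force: [-0.0, 0.1, 0.3]
grip_width: 66.5
grip_force: 0.0
```

```bash
python3 look.py transformer 22; python3 - <<'E'
from m import *
im=cv2.imread("pics/l_transformer.png");s=get_state()
h=cv2.cvtColor(im,cv2.COLOR_BGR2HSV);m=((h[...,0]>22)&(h[...,0]<36)&(h[...,1]>150)&(h[...,2]>100)).astype(np.uint8);m[300:]=0
c=max(cv2.findContours(m,0,1)[0],key=cv2.contourArea);print("yellow",cv2.minAreaRect(c),rect("wrist",c[:,0],24,s),s["tcp_pos"])
E
python3 go.py 362 -340 -15 22
```

```text
transformer [309.8 193.5] 0.78 [ 362.1 -337.2] [ 365.2 -341.5   96. ]
 search [312.5 200. ] [ 361.1 -340.1]
transformer [314.6 196.9] 0.65 [ 360.3 -341.3] [ 364.7 -341.    95.6]
 search [315.  199.3] [ 361.9 -341.1]
yellow ((314.05999755859375, 201.41998291015625), (14.9906644821167, 19.233304977416992), 81.8698959350586) (array([ 362.8, -339.2]), array([12. , 14.6]), 119.2) [ 364.14328066 -340.5104013    95.28630113]
t 16.7 d [ -1.8  -1.3 110.3] w [ 0.    -0.    -0.002] n 110.0 0.0 grip 66.2 tcp [ 364.1 -340.5   95.3]
```

Converted, 110 mm / 600 = 0.1833, 105 mm / 600 = 0.175, -0.05 rad / 3.1416 = -0.0159.

Request:
jog_arm(targets=[{"gripper": 0.3,"dx": -0.0033,"dy": -0.0017,"dz": 0.0583,"wx": 0,"wy": 0,"wz": -0.0159},{"gripper": 0.3,"dx": -0.0033,"dy": -0.0017,"dz": 0.1083,"wx": 0,"wy": 0,"wz": -0.0159},{"gripper": 0.3,"dx": -0.0033,"dy": -0.0017,"dz": 0.15,"wx": 0,"wy": 0,"wz": -0.0159},{"gripper": 0.3,"dx": -0.0033,"dy": -0.0017,"dz": 0.175,"wx": 0,"wy": 0,"wz": -0.0159},{"gripper": 0.3,"dx": -0.0033,"dy": -0.0017,"dz": 0.1833,"wx": 0,"wy": 0,"wz": -0.0159}])

```text
time_s: 17.12
tcp_pos: [359.7, -338.1, -17.7]
eef_rot: [-3.064, -0.673, 0.005]
force: [-0.2, -0.0, 0.2]
grip_width: 57.0
grip_force: 0.0
```

Converted, 1 mm / 600 = 0.0017.

Request:
jog_arm(targets=[{"gripper": 0.2,"dx": 0,"dy": 0,"dz": 0,"wx": 0,"wy": 0,"wz": 0},{"gripper": -1,"dx": 0,"dy": 0,"dz": 0.0017,"wx": 0,"wy": 0,"wz": 0},{"gripper": -1,"dx": 0,"dy": 0,"dz": 0.0017,"wx": 0,"wy": 0,"wz": 0},{"gripper": -1,"dx": 0,"dy": 0,"dz": 0.0017,"wx": 0,"wy": 0,"wz": 0},{"gripper": -1,"dx": 0,"dy": 0,"dz": 0.0017,"wx": 0,"wy": 0,"wz": 0}])

```text
time_s: 17.53
tcp_pos: [362.5, -341.0, -14.4]
eef_rot: [3.066, 0.673, 0.002]
force: [-0.3, 0.0, 2.1]
grip_width: 30.5
grip_force: 29.8
```

Request:
jog_arm(targets=[{"gripper": -1,"dx": 0,"dy": 0,"dz": 0,"wx": 0,"wy": 0,"wz": 0},{"gripper": -1,"dx": 0,"dy": 0,"dz": 0,"wx": 0,"wy": 0,"wz": 0},{"gripper": -1,"dx": 0,"dy": 0,"dz": 0,"wx": 0,"wy": 0,"wz": 0}])

```text
time_s: 17.78
tcp_pos: [362.5, -341.0, -14.4]
eef_rot: [3.067, 0.673, 0.002]
force: [0.9, 0.3, 6.6]
grip_width: 30.5
grip_force: 29.8
```

Converted, -110 mm / 600 = -0.1833, -100 mm / 600 = -0.1667, -0.4 rad / 3.1416 = -0.1273.

Request:
jog_arm(targets=[{"gripper": -1,"dx": 0,"dy": 0,"dz": -0.0417,"wx": 0,"wy": 0,"wz": 0},{"gripper": -1,"dx": 0.025,"dy": 0,"dz": -0.0917,"wx": 0,"wy": 0,"wz": -0.0318},{"gripper": -1,"dx": 0.0667,"dy": -0.005,"dz": -0.1333,"wx": 0,"wy": 0,"wz": -0.0637},{"gripper": -1,"dx": 0.1167,"dy": -0.01,"dz": -0.1667,"wx": 0,"wy": 0,"wz": -0.0955},{"gripper": -1,"dx": 0.175,"dy": -0.0167,"dz": -0.1833,"wx": 0,"wy": 0,"wz": -0.1273}])

```text
time_s: 18.2
tcp_pos: [454.5, -288.0, 97.7]
eef_rot: [2.868, 1.272, 0.003]
force: [0.9, -1.2, -1.4]
grip_width: 30.5
grip_force: 29.8
```

```bash
python3 go.py 520 -250 95 65.5
```

```text
t 18.2 d [72.2 23.   2.8] w [ 0.005  0.001 -0.308] n 76.0 18.0 grip 30.5 tcp [ 454.5 -288.    97.7]
```

Converted, 72 mm / 600 = 0.12, 50 mm / 600 = 0.0833, -0.31 rad / 3.1416 = -0.0987.

Request:
jog_arm(targets=[{"gripper": -1,"dx": 0.0417,"dy": 0.0133,"dz": 0,"wx": 0,"wy": 0,"wz": -0.0318},{"gripper": -1,"dx": 0.0833,"dy": 0.0267,"dz": 0,"wx": 0,"wy": 0,"wz": -0.0637},{"gripper": -1,"dx": 0.12,"dy": 0.0383,"dz": 0,"wx": 0,"wy": 0,"wz": -0.0987},{"gripper": -1,"dx": 0.12,"dy": 0.0383,"dz": 0,"wx": 0,"wy": 0,"wz": -0.0987},{"gripper": -1,"dx": 0.12,"dy": 0.0383,"dz": 0,"wx": 0,"wy": 0,"wz": -0.0987}])

```text
time_s: 18.62
tcp_pos: [518.6, -248.6, 94.0]
eef_rot: [-2.643, -1.698, 0.001]
force: [0.1, 0.3, -1.2]
grip_width: 30.7
grip_force: 29.8
```

Request:
jog_arm(targets=[{"gripper": -1,"dx": 0,"dy": 0,"dz": 0,"wx": 0,"wy": 0,"wz": 0},{"gripper": -1,"dx": 0,"dy": 0,"dz": 0,"wx": 0,"wy": 0,"wz": 0},{"gripper": -1,"dx": 0,"dy": 0,"dz": 0,"wx": 0,"wy": 0,"wz": 0}])

```text
time_s: 18.87
tcp_pos: [517.0, -249.8, 94.0]
eef_rot: [-2.645, -1.695, 0.001]
force: [0.2, -0.7, -0.7]
grip_width: 30.6
grip_force: 29.8
```

```bash
python3 - <<'E'
from m import *
s=get_state();print(s["tcp_pos"],s["eef_rot"],s["time_s"])
snap("wrist","w6.png")
np.save("s6.npy",np.r_[s["tcp_pos"],s["eef_rot"]])
E
```

```text
[ 517.03089141 -249.84287947   93.95485401] [-2.64463823e+00 -1.69464304e+00  8.97295964e-04] 18.8667
```

View pics/w6.png

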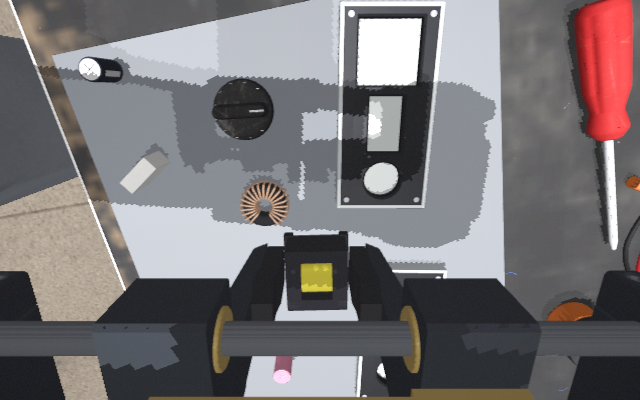

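The transformer is held level at (317,275). Tray three's corners are at (340,3), (446,3), (424,207) and (338,207), and the knob and choke are untouched.

```bash
python3 - <<'E'
from m import *
v=np.load("s6.npy");s=dict(tcp_pos=v[:3],eef_rot=v[3:])
print(rect("wrist",[(340,3),(446,3),(424,207),(338,207)],14,s))
print(rect("wrist",[(349,14),(433,14),(416,201),(346,201)],14,s))
print("sq",rect("wrist",[(358,17),(423,17),(418,86),(357,86)],9,s))
print("relay",ray("wrist",(140,175),28,s),rect("wrist",[(120,182),(150,157),(158,165),(130,194)],28,s),"scan",ray("wrist",(91,68.5),28,s))
print("trafo in hand",ray("wrist",(317,279),94+17+24-2,s),ray("wrist",(317,279),134,s))
E
python3 go.py 607.4 -176.8 40 65.5
```

```text
(array([ 590.7, -214.4]), array([143.3,  70.2]), 65.3)
(array([ 589.8, -214.8]), array([132. ,  56.1]), 65.6)
sq (array([ 608.4, -176.5]), array([45.5, 44.3]), 66.3)
relay [ 410.8 -177.9   28. ] (array([ 410.1, -177.5]), array([32.3, 10.8]), 15.3) scan [ 422.1 -103.4   28. ]
trafo in hand [ 518.2 -251.3  133. ] [ 518.4 -250.7  134. ]
t 18.9167 d [104.1  51.5  54. ] w [-0.001  0.    -0.003] n 128.0 0.0 grip 30.5 tcp [ 517.2 -249.9   94.1]
```

Converted, 105 mm / 600 = 0.175, 70 mm / 600 = 0.1167.

Request:
jog_arm(targets=[{"gripper": -1,"dx": 0.0583,"dy": 0.0283,"dz": 0,"wx": 0,"wy": 0,"wz": 0},{"gripper": -1,"dx": 0.1167,"dy": 0.0567,"dz": 0,"wx": 0,"wy": 0,"wz": 0},{"gripper": -1,"dx": 0.175,"dy": 0.085,"dz": 0.0167,"wx": 0,"wy": 0,"wz": 0},{"gripper": -1,"dx": 0.175,"dy": 0.085,"dz": 0.0667,"wx": 0,"wy": 0,"wz": 0},{"gripper": -1,"dx": 0.175,"dy": 0.085,"dz": 0.1,"wx": 0,"wy": 0,"wz": 0}])

```text
time_s: 19.33
tcp_pos: [610.0, -174.2, 33.8]
eef_rot: [2.641, 1.699, 0.002]
force: [-0.7, -0.6, -1.0]
grip_width: 30.6
grip_force: 29.8
```

Request:
jog_arm(targets=[{"gripper": -1,"dx": 0,"dy": 0,"dz": 0,"wx": 0,"wy": 0,"wz": 0},{"gripper": -1,"dx": 0,"dy": 0,"dz": 0,"wx": 0,"wy": 0,"wz": 0},{"gripper": -1,"dx": 0,"dy": 0,"dz": 0,"wx": 0,"wy": 0,"wz": 0}])

```text
time_s: 19.58
tcp_pos: [608.4, -175.8, 35.1]
eef_rot: [2.644, 1.696, 0.001]
force: [0.7, -0.1, 0.4]
grip_width: 30.4
grip_force: 29.8
```

```bash
python3 go.py 607.8 -176.2 -7.5 65.5
```

```text
t 19.5833 d [-0.6 -0.5 42.6] w [ 0.001 -0.    -0.003] n 43.0 0.0 grip 30.4 tcp [ 608.4 -175.8   35.1]
```

Converted, 42 mm / 600 = 0.07, 37 mm / 600 = 0.0617.

Request:
jog_arm(targets=[{"gripper": -1,"dx": 0,"dy": 0,"dz": 0.025,"wx": 0,"wy": 0,"wz": 0},{"gripper": -1,"dx": 0,"dy": 0,"dz": 0.0467,"wx": 0,"wy": 0,"wz": 0},{"gripper": -1,"dx": 0,"dy": 0,"dz": 0.0617,"wx": 0,"wy": 0,"wz": 0},{"gripper": -1,"dx": 0,"dy": 0,"dz": 0.07,"wx": 0,"wy": 0,"wz": 0},{"gripper": -1,"dx": 0,"dy": 0,"dz": 0.07,"wx": 0,"wy": 0,"wz": 0}])

```text
time_s: 20.0
tcp_pos: [607.0, -174.9, -9.1]
eef_rot: [-2.642, -1.696, 0.002]
force: [0.2, -0.6, -0.7]
grip_width: 30.7
grip_force: 29.8
```

Request:
jog_arm(targets=[{"gripper": 0.1,"dx": 0,"dy": 0,"dz": 0,"wx": 0,"wy": 0,"wz": 0},{"gripper": 0.1,"dx": 0,"dy": 0,"dz": 0,"wx": 0,"wy": 0,"wz": 0},{"gripper": 0.1,"dx": 0,"dy": 0,"dz": 0,"wx": 0,"wy": 0,"wz": 0},{"gripper": 0.1,"dx": 0,"dy": 0,"dz": 0,"wx": 0,"wy": 0,"wz": 0}])

```text
time_s: 20.33
tcp_pos: [608.9, -175.2, -7.0]
eef_rot: [2.643, 1.697, 0.001]
force: [0.2, -0.3, 0.1]
grip_width: 48.7
grip_force: 0.0
```

Converted, -100 mm / 600 = -0.1667, -90 mm / 600 = -0.15.

Request:
jog_arm(targets=[{"gripper": 0.1,"dx": 0,"dy": 0,"dz": -0.05,"wx": 0,"wy": 0,"wz": 0},{"gripper": 0.1,"dx": 0,"dy": 0,"dz": -0.1083,"wx": 0,"wy": 0,"wz": 0},{"gripper": 0.1,"dx": 0,"dy": 0,"dz": -0.15,"wx": 0,"wy": 0,"wz": 0},{"gripper": 0.1,"dx": 0,"dy": 0,"dz": -0.1667,"wx": 0,"wy": 0,"wz": 0},{"gripper": 0.1,"dx": 0,"dy": 0,"dz": -0.1667,"wx": 0,"wy": 0,"wz": 0}])

```text
time_s: 20.75
tcp_pos: [611.2, -175.9, 96.3]
eef_rot: [2.639, 1.695, 0.007]
force: [0.8, -0.1, 0.4]
grip_width: 48.5
grip_force: 0.0
```

```bash
python3 -c "
from h import *
grab_frame('wrist');grab_frame('wrist')"; python3 look.py transformer 25;python3 go.py 410 -177.5 80 15.5
```

```text
transformer [315.3 194.9] 0.93 [ 607.8 -176.7] [ 607.9 -174.9   91.7]
transformer [111.4 285.5] 0.75 [ 407.8 -178.1] [ 607.9 -174.9   91.7]
 search [315.4 199.9] [ 607.9 -176.8]
transformer [315.6 196.6] 0.67 [ 605.9 -176.9] [ 606.5 -174.5   89.6]
 search [316.8 200.3] [ 607.3 -176.4]
t 21.15 d [ -84.6 -178.1   10.9] w [-0.003  0.002  0.871] n 197.0 50.0 grip 48.6 tcp [ 607.2 -174.6   90.3]
```

Converted, -178 mm / 600 = -0.2967, -144 mm / 600 = -0.24, 0.6 rad / 3.1416 = 0.191.

Request:
jog_arm(targets=[{"gripper": 0.1,"dx": -0.0283,"dy": -0.06,"dz": 0,"wx": 0,"wy": 0,"wz": 0.0382},{"gripper": 0.1,"dx": -0.0567,"dy": -0.12,"dz": 0,"wx": 0,"wy": 0,"wz": 0.0764},{"gripper": 0.1,"dx": -0.085,"dy": -0.18,"dz": 0.0083,"wx": 0,"wy": 0,"wz": 0.1146},{"gripper": 0.1,"dx": -0.1133,"dy": -0.24,"dz": 0.0167,"wx": 0,"wy": 0,"wz": 0.1528},{"gripper": 0.1,"dx": -0.1417,"dy": -0.2967,"dz": 0.0167,"wx": 0,"wy": 0,"wz": 0.191}])

```text
time_s: 21.57
tcp_pos: [407.9, -177.3, 80.3]
eef_rot: [-3.027, -0.832, 0.004]
force: [-0.1, -0.0, 0.5]
grip_width: 48.5
grip_force: 0.0
```

Converted, 0.27 rad / 3.1416 = 0.0859.

Request:
jog_arm(targets=[{"gripper": 0.1,"dx": 0,"dy": 0,"dz": 0,"wx": 0,"wy": 0,"wz": 0.0382},{"gripper": 0.1,"dx": 0,"dy": 0,"dz": 0,"wx": 0,"wy": 0,"wz": 0.0764},{"gripper": 0.1,"dx": 0,"dy": 0,"dz": 0,"wx": 0,"wy": 0,"wz": 0.0859},{"gripper": 0.1,"dx": 0,"dy": 0,"dz": 0,"wx": 0,"wy": 0,"wz": 0.0859},{"gripper": 0.1,"dx": 0,"dy": 0,"dz": 0,"wx": 0,"wy": 0,"wz": 0.0859}])

```text
time_s: 21.98
tcp_pos: [410.8, -178.2, 81.9]
eef_rot: [-3.112, -0.427, 0.001]
force: [0.4, -0.5, -0.8]
grip_width: 48.3
grip_force: 0.0
```

```bash
python3 look.py relay 26; python3 - <<'E'
from m import *
im=cv2.imread("pics/l_relay.png");s=get_state()
x,y=[int(v) for v in search_frame("wrist","relay")[0]["position"]]
g=im[y-40:y+40,x-30:x+30].min(2);print(np.percentile(g,[5,25,50,75,90,99]))
for th in(190,205,220,235):
    m=(g>th).astype(np.uint8);n,l,st,ce=cv2.connectedComponentsWithStats(m)
    if n<2: continue
    k=l[40-2:40+3,30-2:30+3];k=np.bincount(k[k>0]).argmax() if (k>0).any() else 0
    if k: 
        c=cv2.findContours((l==k).astype(np.uint8),0,1)[0][0][:,0]+[x-30,y-40];print(th,st[k],rect("wrist",c,28,s))
E
python3 go.py 410 -177.5 -14 15.5
```

```text
relay [314.2 199.9] 0.88 [ 408. -177.] [ 410.8 -178.2   81.9]
 search [315.7 204.4] [ 409.1 -177.9]
relay [312.5 199. ] 0.67 [ 408.6 -175.5] [ 411.1 -178.2   82. ]
 search [314.6 206.5] [ 407.5 -177.6]
[102. 104. 133. 140. 212. 255.]
190 [ 22  38  18  26 415] (array([ 404.6, -178.4]), array([19.4, 12.2]), 16.6)
205 [ 22  38  18  26 413] (array([ 404.6, -178.4]), array([19.4, 12.2]), 16.6)
220 [ 22  38  18  26 394] (array([ 404.6, -178.4]), array([19.8, 11.8]), 19.4)
235 [ 23  38  17  26 374] (array([ 404.7, -178.7]), array([19.3, 11.5]), 15.9)
t 22.3333 d [-0.9 -1.  96.1] w [-0.     0.     0.002] n 96.0 0.0 grip 48.4 tcp [ 411.1 -178.2   82.1]
```

Converted, 96 mm / 600 = 0.16, 93 mm / 600 = 0.155.

Request:
jog_arm(targets=[{"gripper": 0.1,"dx": -0.0033,"dy": -0.0017,"dz": 0.0583,"wx": 0,"wy": 0,"wz": 0},{"gripper": 0.1,"dx": -0.0033,"dy": -0.0017,"dz": 0.1,"wx": 0,"wy": 0,"wz": 0},{"gripper": 0.1,"dx": -0.0033,"dy": -0.0017,"dz": 0.1333,"wx": 0,"wy": 0,"wz": 0},{"gripper": 0.1,"dx": -0.0033,"dy": -0.0017,"dz": 0.155,"wx": 0,"wy": 0,"wz": 0},{"gripper": 0.1,"dx": -0.0033,"dy": -0.0017,"dz": 0.16,"wx": 0,"wy": 0,"wz": 0}])

```text
time_s: 22.75
tcp_pos: [406.6, -176.7, -16.3]
eef_rot: [-3.11, -0.426, 0.007]
force: [0.1, 0.6, -0.4]
grip_width: 48.4
grip_force: 0.0
```

Request:
jog_arm(targets=[{"gripper": 0,"dx": 0,"dy": 0,"dz": 0,"wx": 0,"wy": 0,"wz": 0},{"gripper": -1,"dx": 0,"dy": 0,"dz": 0,"wx": 0,"wy": 0,"wz": 0},{"gripper": -1,"dx": 0,"dy": 0,"dz": 0,"wx": 0,"wy": 0,"wz": 0},{"gripper": -1,"dx": 0,"dy": 0,"dz": 0,"wx": 0,"wy": 0,"wz": 0},{"gripper": -1,"dx": 0,"dy": 0,"dz": 0,"wx": 0,"wy": 0,"wz": 0}])

```text
time_s: 23.17
tcp_pos: [409.8, -178.3, -12.7]
eef_rot: [3.111, 0.426, 0.003]
force: [0.2, -0.5, 0.5]
grip_width: 19.6
grip_force: 0.0
```

Request:
jog_arm(targets=[{"gripper": -1,"dx": 0,"dy": 0,"dz": 0,"wx": 0,"wy": 0,"wz": 0},{"gripper": -1,"dx": 0,"dy": 0,"dz": 0,"wx": 0,"wy": 0,"wz": 0},{"gripper": -1,"dx": 0,"dy": 0,"dz": 0,"wx": 0,"wy": 0,"wz": 0}])

```text
time_s: 23.42
tcp_pos: [409.5, -178.2, -13.1]
eef_rot: [3.112, 0.426, 0.002]
force: [-0.9, -0.3, 5.0]
grip_width: 12.3
grip_force: 30.0
```

```bash
python3 go.py 586.9 -221.9 40 65.5
```

```text
t 23.4167 d [159.2  89.8 -52.9] w [ 0.001 -0.001 -0.871] n 190.0 50.0 grip 12.3 tcp [ 409.5 -178.2  -13.1]
```

Converted, 110 mm / 600 = 0.1833, -75 mm / 600 = -0.125, -0.44 rad / 3.1416 = -0.1401.

Request:
jog_arm(targets=[{"gripper": -1,"dx": 0,"dy": 0,"dz": -0.05,"wx": 0,"wy": 0,"wz": 0},{"gripper": -1,"dx": 0.0167,"dy": 0.0083,"dz": -0.1,"wx": 0,"wy": 0,"wz": -0.035},{"gripper": -1,"dx": 0.0667,"dy": 0.0417,"dz": -0.125,"wx": 0,"wy": 0,"wz": -0.07},{"gripper": -1,"dx": 0.125,"dy": 0.075,"dz": -0.125,"wx": 0,"wy": 0,"wz": -0.105},{"gripper": -1,"dx": 0.1833,"dy": 0.105,"dz": -0.125,"wx": 0,"wy": 0,"wz": -0.1401}])

```text
time_s: 23.83
tcp_pos: [534.2, -210.2, 63.3]
eef_rot: [2.939, 1.101, 0.004]
force: [1.0, 0.2, 0.1]
grip_width: 12.4
grip_force: 30.0
```

```bash
python3 go.py 587.2 -221.3 40 65.5
```

```text
t 23.8333 d [32.6 43.1 23.5] w [ 0.004 -0.001 -0.427] n 59.0 24.0 grip 12.4 tcp [ 534.2 -210.2   63.3]
```

Converted, 43 mm / 600 = 0.0717, 32 mm / 600 = 0.0533, -0.43 rad / 3.1416 = -0.1369.

Request:
jog_arm(targets=[{"gripper": -1,"dx": 0.02,"dy": 0.025,"dz": 0,"wx": 0,"wy": 0,"wz": -0.035},{"gripper": -1,"dx": 0.04,"dy": 0.05,"dz": 0.0167,"wx": 0,"wy": 0,"wz": -0.07},{"gripper": -1,"dx": 0.0533,"dy": 0.0717,"dz": 0.0333,"wx": 0,"wy": 0,"wz": -0.105},{"gripper": -1,"dx": 0.0533,"dy": 0.0717,"dz": 0.0383,"wx": 0,"wy": 0,"wz": -0.1369},{"gripper": -1,"dx": 0.0533,"dy": 0.0717,"dz": 0.0383,"wx": 0,"wy": 0,"wz": -0.1369}])

```text
time_s: 24.25
tcp_pos: [583.6, -220.3, 36.3]
eef_rot: [-2.639, -1.7, 0.003]
force: [-0.8, -0.1, 0.1]
grip_width: 12.1
grip_force: 30.0
```

Request:
jog_arm(targets=[{"gripper": -1,"dx": 0,"dy": 0,"dz": 0,"wx": 0,"wy": 0,"wz": 0},{"gripper": -1,"dx": 0,"dy": 0,"dz": 0,"wx": 0,"wy": 0,"wz": 0},{"gripper": -1,"dx": 0,"dy": 0,"dz": 0,"wx": 0,"wy": 0,"wz": 0}])

```text
time_s: 24.5
tcp_pos: [583.8, -220.6, 38.6]
eef_rot: [2.645, 1.695, 0.0]
force: [0.5, 0.4, 0.1]
grip_width: 12.2
grip_force: 30.0
```

```bash
python3 go.py 587.2 -221.3 -6.5 65.5; python3 -c "
from h import *
grab_frame('wrist')"; python3 go.py 587.2 -221.3 -6.5 65.5
```

```text
t 24.5 d [ 0.8  3.4 45.1] w [ 0.    -0.    -0.003] n 45.0 0.0 grip 12.2 tcp [ 583.8 -220.6   38.6]
t 24.55 d [ 0.8  3.2 45.2] w [ 0.001 -0.    -0.003] n 45.0 0.0 grip 12.1 tcp [ 583.9 -220.7   38.7]
```

Converted, 45 mm / 600 = 0.075, 38 mm / 600 = 0.0633.

Request:
jog_arm(targets=[{"gripper": -1,"dx": 0.0017,"dy": 0.005,"dz": 0.025,"wx": 0,"wy": 0,"wz": 0},{"gripper": -1,"dx": 0.0017,"dy": 0.005,"dz": 0.0467,"wx": 0,"wy": 0,"wz": 0},{"gripper": -1,"dx": 0.0017,"dy": 0.005,"dz": 0.0633,"wx": 0,"wy": 0,"wz": 0},{"gripper": -1,"dx": 0.0017,"dy": 0.005,"dz": 0.075,"wx": 0,"wy": 0,"wz": 0},{"gripper": -1,"dx": 0.0017,"dy": 0.005,"dz": 0.075,"wx": 0,"wy": 0,"wz": 0}])

```text
time_s: 24.97
tcp_pos: [585.6, -220.4, -9.3]
eef_rot: [-2.641, -1.696, 0.003]
force: [0.0, -0.9, 0.1]
grip_width: 12.4
grip_force: 30.0
```

Request:
jog_arm(targets=[{"gripper": -0.3,"dx": 0,"dy": 0,"dz": 0,"wx": 0,"wy": 0,"wz": 0},{"gripper": -0.3,"dx": 0,"dy": 0,"dz": 0,"wx": 0,"wy": 0,"wz": 0},{"gripper": -0.3,"dx": 0,"dy": 0,"dz": 0,"wx": 0,"wy": 0,"wz": 0},{"gripper": -0.3,"dx": 0,"dy": 0,"dz": 0,"wx": 0,"wy": 0,"wz": 0}])

```text
time_s: 25.3
tcp_pos: [587.5, -221.2, -6.4]
eef_rot: [2.643, 1.697, 0.001]
force: [-0.2, 1.3, 0.5]
grip_width: 30.5
grip_force: 0.0
```

Converted, -100 mm / 600 = -0.1667, -90 mm / 600 = -0.15.

Request:
jog_arm(targets=[{"gripper": -0.2,"dx": 0,"dy": 0,"dz": -0.05,"wx": 0,"wy": 0,"wz": 0},{"gripper": 0,"dx": 0,"dy": 0,"dz": -0.1083,"wx": 0,"wy": 0,"wz": 0},{"gripper": 0,"dx": 0,"dy": 0,"dz": -0.15,"wx": 0,"wy": 0,"wz": 0},{"gripper": 0,"dx": 0,"dy": 0,"dz": -0.1667,"wx": 0,"wy": 0,"wz": 0},{"gripper": 0,"dx": 0,"dy": 0,"dz": -0.1667,"wx": 0,"wy": 0,"wz": 0}])

```text
time_s: 25.72
tcp_pos: [589.9, -222.1, 97.3]
eef_rot: [2.638, 1.694, 0.007]
force: [0.1, -1.2, -0.8]
grip_width: 43.9
grip_force: 0.0
```

```bash
python3 -c "
from h import *
grab_frame('wrist');grab_frame('wrist')"; python3 look.py relay 29;python3 go.py 422 -103.4 80 65.5
```

```text
relay [314.3 197.8] 0.88 [ 584.8 -224.8] [ 586.8 -220.8   92.7]
 search [312.7 201.1] [ 584.6 -222.5]
relay [313.4 194.6] 0.55 [ 583.8 -220.7] [ 585.4 -220.3   90.6]
 search [316.3 203.7] [ 584.9 -224.2]
t 26.1167 d [  38.3 -197.9   11.9] w [-0.003  0.    -0.001] n 202.0 0.0 grip 44.0 tcp [ 586.1 -220.6   91.3]
```

Converted, -198 mm / 600 = -0.33, -159 mm / 600 = -0.265.

Request:
jog_arm(targets=[{"gripper": 0,"dx": 0.0133,"dy": -0.0667,"dz": 0,"wx": 0,"wy": 0,"wz": 0},{"gripper": 0,"dx": 0.0267,"dy": -0.1333,"dz": 0,"wx": 0,"wy": 0,"wz": 0},{"gripper": 0,"dx": 0.04,"dy": -0.2,"dz": 0,"wx": 0,"wy": 0,"wz": 0},{"gripper": 0,"dx": 0.0517,"dy": -0.265,"dz": 0,"wx": 0,"wy": 0,"wz": 0},{"gripper": 0,"dx": 0.0633,"dy": -0.33,"dz": 0.0083,"wx": 0,"wy": 0,"wz": 0}])

```text
time_s: 26.53
tcp_pos: [421.7, -103.3, 88.0]
eef_rot: [2.644, 1.697, 0.0]
force: [-0.1, -0.7, 1.2]
grip_width: 44.0
grip_force: 0.0
```

Request:
jog_arm(targets=[{"gripper": 0,"dx": 0,"dy": 0,"dz": 0,"wx": 0,"wy": 0,"wz": 0},{"gripper": 0,"dx": 0,"dy": 0,"dz": 0,"wx": 0,"wy": 0,"wz": 0},{"gripper": 0,"dx": 0,"dy": 0,"dz": 0,"wx": 0,"wy": 0,"wz": 0},{"gripper": 0,"dx": 0,"dy": 0,"dz": 0,"wx": 0,"wy": 0,"wz": 0}])

```text
time_s: 26.87
tcp_pos: [424.9, -104.9, 89.1]
eef_rot: [2.642, 1.696, 0.002]
force: [0.4, -0.3, 0.8]
grip_width: 44.0
grip_force: 0.0
```

```bash
python3 look.py small_can 26; python3 go.py 422 -103.4 -13.5 65.5; python3 - <<'E'
from m import *
im=cv2.imread("pics/l_small_can.png");print("body colour BGR",im[192,314],im[200,314],im[186,314])
E
```

```text
small_can [310.4 194.5] 0.69 [ 421.9 -104. ] [ 424.9 -104.9   89.1]
 search [310.3 200.9] [ 421.5 -105. ]
small_can [310.1 193.5] 0.94 [ 421.6 -103.1] [ 424.5 -104.9   88.8]
 search [310.1 196.8] [ 422.4 -101.9]
top disc 309.5 194.5 10.5 [424.7 -96.4  28. ]
t 27.1667 d [  0.3  -1.9 101.8] w [ 0.    -0.    -0.002] n 102.0 0.0 grip 43.9 tcp [ 423.6 -104.5   88.3]
body colour BGR [24 21 18] [196 192 191] [39 34 33]
```

Dark body with a silver top, so this is the right can, at (422,−103.4). Going down to grasp it.

Converted, 102 mm / 600 = 0.17, 98 mm / 600 = 0.1633.

Request:
jog_arm(targets=[{"gripper": 0,"dx": 0,"dy": -0.0033,"dz": 0.0583,"wx": 0,"wy": 0,"wz": 0},{"gripper": 0,"dx": 0,"dy": -0.0033,"dz": 0.1083,"wx": 0,"wy": 0,"wz": 0},{"gripper": 0,"dx": 0,"dy": -0.0033,"dz": 0.1417,"wx": 0,"wy": 0,"wz": 0},{"gripper": 0,"dx": 0,"dy": -0.0033,"dz": 0.1633,"wx": 0,"wy": 0,"wz": 0},{"gripper": 0,"dx": 0,"dy": -0.0033,"dz": 0.17,"wx": 0,"wy": 0,"wz": 0}])

```text
time_s: 27.58
tcp_pos: [419.0, -102.7, -16.3]
eef_rot: [-2.64, -1.695, 0.005]
force: [0.3, -1.1, 0.8]
grip_width: 43.9
grip_force: 0.0
```

Request:
jog_arm(targets=[{"gripper": 0,"dx": 0,"dy": 0,"dz": 0,"wx": 0,"wy": 0,"wz": 0},{"gripper": -1,"dx": 0,"dy": 0,"dz": 0,"wx": 0,"wy": 0,"wz": 0},{"gripper": -1,"dx": 0,"dy": 0,"dz": 0,"wx": 0,"wy": 0,"wz": 0},{"gripper": -1,"dx": 0,"dy": 0,"dz": 0,"wx": 0,"wy": 0,"wz": 0},{"gripper": -1,"dx": 0,"dy": 0,"dz": 0,"wx": 0,"wy": 0,"wz": 0}])

```text
time_s: 28.0
tcp_pos: [422.2, -103.6, -12.7]
eef_rot: [2.642, 1.697, 0.002]
force: [0.6, -0.1, 0.1]
grip_width: 19.2
grip_force: 0.1
```

Request:
jog_arm(targets=[{"gripper": -1,"dx": 0,"dy": 0,"dz": 0,"wx": 0,"wy": 0,"wz": 0},{"gripper": -1,"dx": 0,"dy": 0,"dz": 0,"wx": 0,"wy": 0,"wz": 0},{"gripper": -1,"dx": 0,"dy": 0,"dz": 0,"wx": 0,"wy": 0,"wz": 0}])

```text
time_s: 28.25
tcp_pos: [422.0, -103.5, -13.0]
eef_rot: [2.642, 1.697, 0.002]
force: [-0.6, 0.5, 5.6]
grip_width: 14.6
grip_force: 30.0
```

```bash
python3 go.py 569.4 -260.1 50 65.5
```

```text
t 28.25 d [-81.1 199.3 -62.7] w [ 0.002 -0.    -0.001] n 224.0 0.0 grip 14.6 tcp [ 422.  -103.5  -13. ]
```

Request:
jog_arm(targets=[{"gripper": -1,"dx": 0,"dy": 0,"dz": -0.0583,"wx": 0,"wy": 0,"wz": 0},{"gripper": -1,"dx": -0.0067,"dy": 0.0167,"dz": -0.105,"wx": 0,"wy": 0,"wz": 0},{"gripper": -1,"dx": -0.03,"dy": 0.075,"dz": -0.105,"wx": 0,"wy": 0,"wz": 0},{"gripper": -1,"dx": -0.055,"dy": 0.1333,"dz": -0.105,"wx": 0,"wy": 0,"wz": 0},{"gripper": -1,"dx": -0.08,"dy": 0.195,"dz": -0.105,"wx": 0,"wy": 0,"wz": 0}])

```text
time_s: 28.67
tcp_pos: [508.6, -196.5, 50.2]
eef_rot: [2.641, 1.698, 0.002]
force: [-0.2, -0.6, -0.6]
grip_width: 14.3
grip_force: 30.0
```

Converted, 82 mm / 600 = 0.1367, 70 mm / 600 = 0.1167.

Request:
jog_arm(targets=[{"gripper": -1,"dx": -0.025,"dy": 0.0617,"dz": 0,"wx": 0,"wy": 0,"wz": 0},{"gripper": -1,"dx": -0.05,"dy": 0.1167,"dz": 0,"wx": 0,"wy": 0,"wz": 0},{"gripper": -1,"dx": -0.055,"dy": 0.1367,"dz": 0,"wx": 0,"wy": 0,"wz": 0},{"gripper": -1,"dx": -0.055,"dy": 0.1367,"dz": 0.0167,"wx": 0,"wy": 0,"wz": 0},{"gripper": -1,"dx": -0.055,"dy": 0.1367,"dz": 0.0167,"wx": 0,"wy": 0,"wz": 0}])

```text
time_s: 29.08
tcp_pos: [566.7, -259.1, 36.6]
eef_rot: [-2.641, -1.695, 0.003]
force: [-0.7, 1.2, -1.2]
grip_width: 14.3
grip_force: 30.0
```

Request:
jog_arm(targets=[{"gripper": -1,"dx": 0,"dy": 0,"dz": 0,"wx": 0,"wy": 0,"wz": 0},{"gripper": -1,"dx": 0,"dy": 0,"dz": 0,"wx": 0,"wy": 0,"wz": 0},{"gripper": -1,"dx": 0,"dy": 0,"dz": 0,"wx": 0,"wy": 0,"wz": 0}])

```text
time_s: 29.33
tcp_pos: [567.2, -258.4, 38.9]
eef_rot: [-2.642, -1.698, 0.001]
force: [0.7, 0.7, -0.5]
grip_width: 14.5
grip_force: 30.0
```

```bash
python3 go.py 569.4 -260.1 -6.5 65.5;python3 look.py small_can 26; python3 go.py 569.4 -260.1 -6.5 65.5
```

```text
t 29.3333 d [-0.7  2.7 45.4] w [-0.001 -0.    -0.001] n 45.0 0.0 grip 14.5 tcp [ 567.2 -258.4   38.9]
 search [317.8 266.3] [ 557.  -286.5]
small_can [314.8 251.9] 0.78 [ 557.5 -283.3] [ 568.1 -259.1   39.6]
 search [319.9 266.7] [ 558.9 -288.4]
top disc 316.5 280.5 15.2 [ 555.8 -289.6   28. ]
t 29.6333 d [-0.1  1.1 46.1] w [ 0.001  0.    -0.001] n 46.0 0.0 grip 14.4 tcp [ 568.5 -259.5   39.6]
```

Converted, 46 mm / 600 = 0.0767, 45 mm / 600 = 0.075.

Request:
jog_arm(targets=[{"gripper": -1,"dx": -0.0017,"dy": 0.0017,"dz": 0.025,"wx": 0,"wy": 0,"wz": 0},{"gripper": -1,"dx": -0.0017,"dy": 0.0017,"dz": 0.0467,"wx": 0,"wy": 0,"wz": 0},{"gripper": -1,"dx": -0.0017,"dy": 0.0017,"dz": 0.0633,"wx": 0,"wy": 0,"wz": 0},{"gripper": -1,"dx": -0.0017,"dy": 0.0017,"dz": 0.075,"wx": 0,"wy": 0,"wz": 0},{"gripper": -1,"dx": -0.0017,"dy": 0.0017,"dz": 0.0767,"wx": 0,"wy": 0,"wz": 0}])

```text
time_s: 30.05
tcp_pos: [567.1, -260.1, -9.3]
eef_rot: [-2.64, -1.696, 0.003]
force: [-0.1, -0.2, -0.9]
grip_width: 14.2
grip_force: 30.0
```

Request:
jog_arm(targets=[{"gripper": -0.3,"dx": 0,"dy": 0,"dz": 0,"wx": 0,"wy": 0,"wz": 0},{"gripper": -0.3,"dx": 0,"dy": 0,"dz": 0,"wx": 0,"wy": 0,"wz": 0},{"gripper": -0.3,"dx": 0,"dy": 0,"dz": 0,"wx": 0,"wy": 0,"wz": 0},{"gripper": -0.3,"dx": 0,"dy": 0,"dz": 0,"wx": 0,"wy": 0,"wz": 0}])

```text
time_s: 30.38
tcp_pos: [569.6, -261.4, -6.0]
eef_rot: [2.642, 1.697, 0.001]
force: [-0.4, -0.3, -0.3]
grip_width: 31.2
grip_force: 0.0
```

Converted, -170 mm / 600 = -0.2833, -140 mm / 600 = -0.2333.

Request:
jog_arm(targets=[{"gripper": -0.3,"dx": 0,"dy": 0,"dz": -0.05,"wx": 0,"wy": 0,"wz": 0},{"gripper": -0.2,"dx": 0,"dy": 0,"dz": -0.1083,"wx": 0,"wy": 0,"wz": 0},{"gripper": 0,"dx": 0,"dy": 0,"dz": -0.1667,"wx": 0,"wy": 0,"wz": 0},{"gripper": 0,"dx": 0,"dy": 0,"dz": -0.2333,"wx": 0,"wy": 0,"wz": 0},{"gripper": 0,"dx": -0.0333,"dy": 0,"dz": -0.2833,"wx": 0,"wy": 0,"wz": 0}])

```text
time_s: 30.8
tcp_pos: [562.6, -277.6, 167.4]
eef_rot: [2.639, 1.699, 0.005]
force: [0.7, -0.8, -0.8]
grip_width: 44.2
grip_force: 0.0
```

Converted, -30 mm / 600 = -0.05.

Request:
jog_arm(targets=[{"gripper": 0,"dx": 0,"dy": 0,"dz": -0.05,"wx": 0,"wy": 0,"wz": 0},{"gripper": 0,"dx": 0,"dy": 0,"dz": -0.05,"wx": 0,"wy": 0,"wz": 0},{"gripper": 0,"dx": 0,"dy": 0,"dz": -0.05,"wx": 0,"wy": 0,"wz": 0},{"gripper": 0,"dx": 0,"dy": 0,"dz": -0.05,"wx": 0,"wy": 0,"wz": 0}])

```text
time_s: 31.13
tcp_pos: [560.3, -279.0, 193.0]
eef_rot: [-2.643, -1.698, -0.0]
force: [-0.6, -0.1, 0.0]
grip_width: 44.2
grip_force: 0.0
```

```bash
python3 - <<'E'
from m import *
s=get_state();w=snap("wrist","w9.png");print(s["tcp_pos"],s["time_s"])
for n in ["small_can","relay","transformer","film_cap","large_can","choke","knob"]:
    for p in pinpoint("wrist",n)[:3]: print(n,np.round(p["position"]),round(p["conf"],2),ray("wrist",p["position"],5,s)[:2])
sd=snap("side","s9.png")
a=cv2.resize(w[0:290,150:550,::-1],(480,348),interpolation=cv2.INTER_CUBIC)
b=cv2.resize(sd[130:270,180:420,::-1],(800,467))[:,:]
o=np.zeros((595,800,3),np.uint8);o[:245,:338]=cv2.resize(a,(338,245));o[:245,345:]=0
wf=cv2.resize(w[0:290,150:550,::-1],(455,330));bf=cv2.resize(sd[140:250,185:405,::-1],(520,260))
o=np.zeros((595,525,3),np.uint8);o[:330,:455]=wf;o[333:593,:520]=bf
cv2.imwrite("pics/fin.png",o)
E
```

```text
[ 560.29075548 -278.97642878  193.00465184] 31.1333
small_can [317. 147.] 0.83 [ 570.8 -261.4]
relay [314. 105.] 0.67 [ 586.  -220.3]
transformer [313.  55.] 0.74 [ 605.3 -177.1]
film_cap [331. 251.] 0.92 [ 534.7 -380.1]
large_can [335. 298.] 0.7 [ 513.8 -440.8]
choke [233. 165.] 0.72 [ 480.1 -240.5]
knob [212.  95.] 0.94 [ 495.9 -168.6]
knob [336. 251.] 0.25 [ 539.9 -382.4]
```

View pics/fin.png

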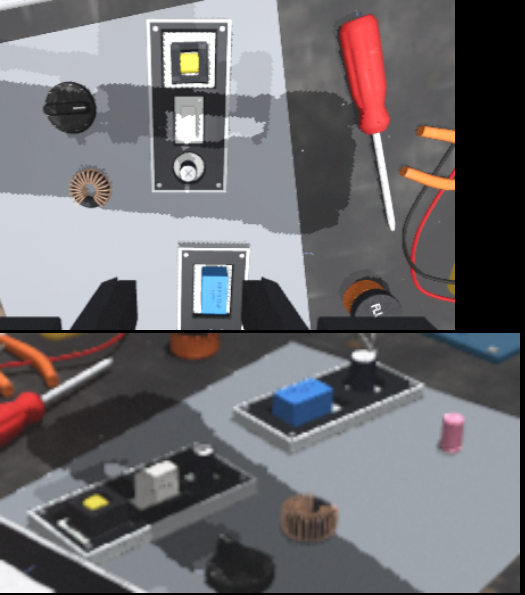

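All five parts stand upright in their pockets: transformer, relay and small can in the upper tray, film cap and large can in the other. The choke and knob are where they were, and the gripper is clear.

```bash
python3 -c "
from station import *
print(job_done())"
```

```text
the job is handed in; nothing more can be done
None
```

I handed the job in at about 31 s: all five parts stand upright in their own pockets, the choke and knob were not moved, and the final pictures show nothing amiss (no verdict was returned).

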